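Pack the stop set of the stage into its steel tray

ROBOT

A 7-joint arm with a two-finger parallel gripper is mounted at the origin on a cart in front of the work surface, level with it; the furniture and walls round the work are solid. World frame = base frame: x ahead of the robot, y to its left, z up, the work surface at z = 0. Lengths are in m, angles in rad, forces in N, time in s.
With the tool pointing down it reaches from about 0.425 to 1.025 m from the base axis. Payload 3.6 kg.
Tool frame: the origin (TCP) lies between the finger pads; the fingertips stand ahead of it and the grasp point (between the pads) lies 3 mm ahead of it (bot.tip_extent is the y of the fingertips in the tool frame, in m); y points along the fingers, z is the direction in which the jaws open and shut, and the axes are right-handed (so a half turn about y gives the same grasp; the last joint's range is limited). The gripper opens to 85 mm and grips with 20 to 120 N. Pads are 22 mm wide; open, the fingers measure 114 mm over their backs; the gripper's body (76 mm by 85 mm) begins 54 mm behind the grasp point. The pads swing forward as they close: fully open they stand 13 mm farther back than shut.
Start: joints at [1.198, 0.591, 0.048, 1.609, -0.033, 0.943, -0.034], TCP at [0.2, -0.697, 0.253] pointing down, gripper open.
Joint ranges: [-2.69, 2.69], [-0.47, 2.24], [-1.27, 1.36], [0.19, 2.51], [-1.53, 4.68], [0.08, 2.07], [-3.09, 3.09]. Speed limits (rad/s): [2.57, 2.57, 3.14, 3.14, 3.14, 3.14, 3.14].

INTERFACE

Orientations are given as a rotation vector (axis times angle).
In Python, from rig import state, viewer, order, bot gives the robot as it stands. The module is installed in compiled form; this text tells all that it offers.
- The arm moves only by the tool servo_tool, never from a script. Its argument "steps" is a list of rows, each an object of numbers: "dx", "dy", "dz": the shift along the tool's x, y, z in units of 40 mm (1.0 is 40 mm); "rx", "ry", "rz": the turn, a rotation vector about the tool's x, y, z in units of 6 degrees (1.0 is 6 degrees); "fingers": the finger opening in mm, from 0 to 85.4. In form: [{"dx": .., "dy": .., "dz": .., "rx": .., "ry": .., "rz": .., "fingers": ..}, ...]. A call has 1 to 10 rows; each row shifts and turns the pose as measured when the row begins, along the tool's axes as they then stand; what a row does not reach is not made up. A row lasts 1/12 s, in which the tool goes at most 41.7 mm and 7.16 degrees, less where a joint would pass 70% of its speed; a pose out of reach is approached as far as the arm can. A call is refused whole if a number of a shift passes 1 or a number of a turn 1, either way. A call with a gripper value outside its range is refused whole. The fingers move at their own pace and stop on an object; "grip_force" is the grip in N (left out, the last holds). Time passes only in rows, so rows that do not move let the fingers close. It gives the time, the measured TCP pose, the force and the opening at its end, in the units of the state.
- state(): the state, without advancing time (a new reading comes with each control period).
- viewer.get_image(name): name is "side" or "top" or "wrist"; returns (picture, depth): 384x512x3 uint8, red, green, blue; 384x512 float32, m along the optical axis (not along the pixel's ray), 0 where there is no reading.
- viewer.camera_info(name): a dict with "fx", "fy", "cx", "cy" (pixels), "distortion" ([k1, k2, p1, p2, k3] as OpenCV has them; the pictures are not rectified), "R" (3x3) and "t" (3): a world point X has camera coordinates R X + t. Camera axes: x right, y down, z forward; pixel columns grow to the right and rows downward; lengths in m; the calibration is good to about 2 mm. A picture is of the moment at which its call begins: read the wrist's pose just before it. camera_info takes no time and is no camera call; for the wrist camera it gives the pose at the moment of the call.
- order.close_job(): hands the job in, once; it reports no verdict.
The state is a dict: "t": time; "joints": joint angles; "dq": joint speeds; "joint_torque": joint torques, N m; "tool_pos": TCP position; "orientation": TCP orientation; "force": force on the tool from outside, world axes, zero at the start; "torque": the same for the moment, N m; "grip_width": finger opening in m.
Only numpy, scipy, OpenCV 4.12 (cv2) and the standard library are available. Lean on these libraries where they do the work, as an engineer would, in place of code of your own. Each camera call takes 0.05 s, during which the arm holds its last target. There are 200 camera calls.

TASK

The stage's stop set goes back to the tool store: pack its four grey stop plates with black wing screws (the two identical L plates, the long bar and the short bar) into the shallow steel tray so that all four lie flat on its floor, side by side inside the rim. Leave the two look-alikes of the other machine, the mirror-image L plate and the forked plate, where they lie.

Things in the scene. Friction and masses are not known exactly. Their poses are not given: they have to be found in the camera images.
- steel_tray: Shallow steel tray 128 (x) x 208 (y) x 18 mm, stuck down. Inside 124 x 204 mm, floor 2 mm above its underside. Origin: centre of the underside; y along the long side, z up. A pack that fits with 5 to 7 mm gaps: the L plates hook in hook, arms along y, one turned half round; the long bar beside them along y; the short bar across the end along x. A 160 mm high sensor post stands behind.
- l_plate_1: Grey anodised L plate, 10 mm thick, 0.17 kg. Origin: underside, below its fixed black wing screw (the grip); z up. Long arm x -63 to +45, y -25 to +9 mm; foot at the +x end, x +11 to +45, reaching to y +43 (seen from above, walking the arm to the foot, it turns left). Wing 36 mm in x, 14 thick in y (pinch across y), 20 to 42 mm above the underside; boss 21 mm wide below it.
- l_plate_2: The second L plate of the set, identical to l_plate_1 (same sizes, axes and wing screw).
- long_bar: Straight grey bar of the set, 142 (x) x 34 (y) x 10 mm, 0.17 kg, with the same wing screw at its middle (wing 36 mm in x, 14 mm thick in y, 20 to 42 mm above the underside). Origin: centre of the underside; x along the bar, z up. A dark slot near each end.
- short_bar: Straight grey bar of the set, 110 (x) x 34 (y) x 10 mm, 0.13 kg, same wing screw at its middle, same axes. Both ends square, with a small screw hole each.
- mirror_l_plate: Look-alike, not of the set: L plate of the same size but the mirror image (walking the arm to the foot, it turns right, to y -43 mm). Same wing screw; origin below it. Leave it where it lies.
- fork_plate: Look-alike, not of the set: grey plate 110 x 34 x 10 mm, its +x end an open fork with a slot 14 mm wide and 50 mm long. Same wing screw; origin below it. Leave it where it lies.

How it is judged:
At the end, for the whole second after the job is handed in: Each of the two L plates, the long bar and the short bar lies flat on the tray's floor inside the rim (underside at most 4.5 mm above the floor at the wing screw, tilted less than 0.06 rad), released and at rest; the mirror-image L plate and the forked plate are within 40 mm of where they lay (x of l_plate_1 in the frame of steel_tray between -0.055 and 0.055 m and y of l_plate_1 in the frame of steel_tray between -0.095 and 0.095 m and z of l_plate_1 in the frame of steel_tray between -0.002 and 0.0065 m and angle between each of l_plate_1, l_plate_2, long_bar, short_bar's own z axis and vertical below 0.06 rad and linear speed of each of l_plate_1, l_plate_2, long_bar, short_bar below 0.02 m/s and angular speed of each of l_plate_1, l_plate_2, long_bar, short_bar below 0.15 rad/s and x of l_plate_2 in the frame of steel_tray between -0.055 and 0.055 m and y of l_plate_2 in the frame of steel_tray between -0.095 and 0.095 m and z of l_plate_2 in the frame of steel_tray between -0.002 and 0.0065 m and x of long_bar in the frame of steel_tray between -0.055 and 0.055 m and y of long_bar in the frame of steel_tray between -0.095 and 0.095 m and z of long_bar in the frame of steel_tray between -0.002 and 0.0065 m and x of short_bar in the frame of steel_tray between -0.055 and 0.055 m and y of short_bar in the frame of steel_tray between -0.095 and 0.095 m and z of short_bar in the frame of steel_tray between -0.002 and 0.0065 m and distance of each of mirror_l_plate, fork_plate from where it was at the start of the episode below 0.04 m); the robot touches nothing.
It fails at once if the mirror-image L plate is moved more than 40 mm (distance of mirror_l_plate from where it was at the start of the episode above 0.04 m).
It fails at once if the forked plate is moved more than 40 mm (distance of fork_plate from where it was at the start of the episode above 0.04 m).
It also fails if it takes over 109 s, if anything falls off the work surface, if the arm or the gripper's body presses on something with over 40 N, if the wrist force passes 120 N, or if a joint passes its speed limit or range.

## Working session

There is one attempt and no reset: what is moved stays moved. The work goes in short steps, Python scripts to look and compute and a tool call to move; the robot and the scene stay as the last step left them, time stands still between calls to the robot, and variables do not carry over. Pictures are saved under pics/ and viewed, about 12 in all and at most 16, crops included, and the job is handed in when it is done.

Besides the shell and the picture viewer there is one more tool, called after "Request:" by a JSON object that holds its "fn" and its "kwargs". servo_tool: Moves the arm, as the interface text tells. Its arguments: {"type":"object","properties":{"steps":{"type":"array"},"grip_force":{"type":"number"}},"required":["steps"]}

```bash
mkdir -p pics
cat > h.py <<'E'
import numpy as np, cv2
from scipy.spatial.transform import Rotation as Ro
from rig import state, viewer, order, bot
def ci(n):
    c=viewer.camera_info(n); K=np.array([[c['fx'],0,c['cx']],[0,c['fy'],c['cy']],[0,0,1]]); return K,np.array(c['distortion'],float),np.array(c['R']),np.array(c['t'])
def cloud(n,depth,cam=None):
    K,D,R,t=cam or ci(n); h,w=depth.shape
    u,v=np.meshgrid(np.arange(w),np.arange(h)); p=np.stack([u,v],-1).reshape(-1,1,2).astype(np.float64)
    q=cv2.undistortPoints(p,K,D).reshape(h,w,2)
    X=np.dstack([q,np.ones((h,w))])*depth[...,None]
    return (X-t)@R
def ray(n,px,z,cam=None):
    K,D,R,t=cam or ci(n); q=cv2.undistortPoints(np.array(px,float).reshape(-1,1,2),K,D).reshape(-1,2)
    d=np.c_[q,np.ones(len(q))]@R; o=-R.T@t
    return o+d*((z-o[2])/d[:,2])[:,None]
def save(n,im): cv2.imwrite(f'pics/{n}.png',im[...,::-1])
E
python3 - <<'E'
from h import *
s=state(); print(s['t'],s['tool_pos'],s['orientation'],s['force'],s['grip_width'],bot.tip_extent)
print(Ro.from_rotvec(s['orientation']).as_matrix().round(3))
for n in ('top','side','wrist'):
    im,d=viewer.get_image(n); np.savez(f'{n}0.npz',im=im,d=d); save(n+'0',im)
    K,D,R,t=ci(n); print(n,K[0,0],(-R.T@t).round(3),R.round(2).tolist())
E
```

```text
0.0 [ 0.19931548 -0.69621287  0.25211312] [-0.2912749   2.07462951 -2.06983236] [0.41735995 0.74111549 0.12108065] 0.08514070068047039 0.022
[[-0.961 -0.001  0.275]
 [-0.275  0.002 -0.961]
 [ 0.    -1.    -0.002]]
top 386.87267675037714 [ 0.391 -0.015  1.348] [[0.02, -1.0, -0.01], [-0.99, -0.02, -0.1], [0.1, 0.01, -0.99]]
side 352.92006393494506 [0.41  0.823 0.451] [[-0.99, -0.11, -0.01], [-0.04, 0.42, -0.91], [0.11, -0.9, -0.42]]
wrist 329.79945757946206 [ 0.272 -0.676  0.373] [[0.28, -0.96, -0.0], [-0.92, -0.26, 0.29], [-0.28, -0.08, -0.96]]
```

View pics/top0.png

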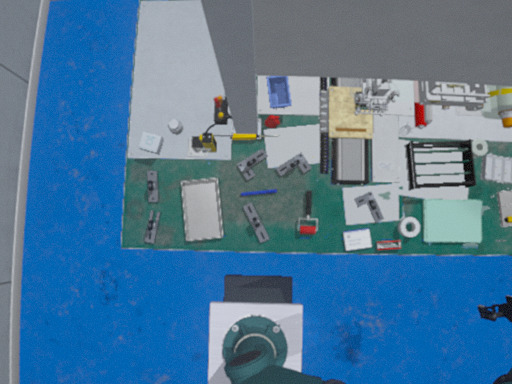

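Run:
```python
from h import *
f=np.load('top0.npz'); im=f['im'];d=f['d']
P=cloud('top',d); z=P[...,2]
print('table z', np.median(z[(d>0)&(abs(z)<.02)]))
hsv=cv2.cvtColor(im,cv2.COLOR_RGB2HSV)
# black wing blobs by height 0.02-0.06
m=((z>.006)&(z<.08)&(d>0)).astype(np.uint8)
n,l,st,c=cv2.connectedComponentsWithStats(m)
for i in range(1,n):
    if st[i,4]>60:
        q=P[l==i]; print(i,st[i].tolist(),q[:,:2].mean(0).round(3),np.percentile(q[:,2],[10,50,90,99]).round(4), cv2.minAreaRect((q[:,:2]*1000).astype(np.float32)))
v=np.clip(z*2500+50,0,255).astype(np.uint8)
cv2.imwrite('pics/h0.png',v)
```

```text
table z 0.0015958817359201579
424 [261, 76, 32, 35, 605] [ 0.892 -0.062] [0.0069 0.0344 0.0573 0.0609] ((891.5819702148438, -55.04750442504883), (132.99124145507812, 110.55219268798828), 2.8216710090637207)
429 [318, 77, 11, 14, 108] [ 0.93  -0.223] [0.01   0.0174 0.0221 0.0698] ((920.269287109375, -223.85369873046875), (35.18354415893555, 73.0182876586914), 84.58358001708984)
430 [331, 77, 30, 10, 225] [ 0.926 -0.287] [0.0355 0.0518 0.0561 0.0588] ((928.6175537109375, -299.14739990234375), (98.20195770263672, 48.203487396240234), 86.88167572021484)
570 [316, 93, 114, 92, 4294] [ 0.679 -0.371] [0.0244 0.0361 0.0568 0.0768] ((712.1351318359375, -392.4184265136719), (419.59930419921875, 321.7974853515625), 83.27593994140625)
613 [211, 98, 19, 25, 229] [0.81  0.139] [0.0256 0.0523 0.0563 0.0649] ((820.7596435546875, 145.16806030273438), (92.75991821289062, 60.93442916870117), 10.121638298034668)
784 [265, 115, 15, 14, 156] [ 0.776 -0.041] [0.0208 0.0434 0.067  0.0754] ((781.4136962890625, -40.821800231933594), (39.82938003540039, 51.54663848876953), 36.96273422241211)
799 [163, 117, 20,
[... 2770 characters left out ...]
1430 [399, 217, 21, 20, 282] [ 0.423 -0.522] [0.0166 0.0291 0.0331 0.0356] ((423.8399963378906, -524.6947631835938), (66.2484130859375, 67.84474182128906), 1.0907360315322876)
1494 [343, 228, 29, 22, 497] [ 0.379 -0.345] [0.008  0.0114 0.0145 0.0169] ((378.975830078125, -345.89453125), (66.3732681274414, 97.89422607421875), 8.146137237548828)
1546 [376, 239, 25, 12, 159] [ 0.36  -0.451] [0.0076 0.0124 0.0214 0.0239] ((359.5319519042969, -455.629638671875), (31.629863739013672, 87.6473388671875), 5.925678253173828)
1620 [223, 316, 65, 51, 1547] [ 0.044 -0.004] [0.0104 0.0154 0.046  0.0782] ((26.958877563476562, -2.0211639404296875), (219.49691772460938, 164.33949279785156), 87.30203247070312)
```

The picture shows the tray at about (201,209), with the sensor post behind it at (204,140). The six plates are at (251,164), (294,163), (369,207), (256,222), (152,186) and (151,226). I'll enlarge the plates to tell which is which.

```bash
cat >> h.py <<'E'
def ortho(n,im,cx,cy,z,half=.1,px=240,cam=None):
    "patch seen from above: up = +x, left = +y"
    K,D,R,t=cam or ci(n); a=np.linspace(half,-half,px)
    X,Y=np.meshgrid(cx+a,cy+a,indexing='ij'); W=np.stack([X,Y,np.full_like(X,z)],-1).reshape(-1,3)
    uv,_=cv2.projectPoints(W,cv2.Rodrigues(R)[0],t,K,D); uv=uv.reshape(px,px,2).astype(np.float32)
    return cv2.remap(im,uv[...,0],uv[...,1],cv2.INTER_CUBIC)
E
python3 - <<'E'
from h import *
f=np.load('top0.npz'); im=f['im']; c=[(.633,.02),(.63,-.12),(.49,-.388),(.427,.007),(.545,.373),(.4,.368)]
T=[ortho('top',im,*p,.01) for p in c]
save('mos',np.vstack([np.hstack(T[:3]),np.hstack(T[3:])]))
P=cloud('top',f['d'])
# wings: dark and high
for p in c:
    m=(abs(P[...,0]-p[0])<.08)&(abs(P[...,1]-p[1])<.08)&(P[...,2]>.028)&(P[...,2]<.06)
    q=P[m]; r=cv2.minAreaRect((q[:,:2]*1000).astype(np.float32)); print(p,m.sum(),np.median(q,0).round(3),q.mean(0).round(3),r)
E
```

```text
(0.633, 0.02) 45 [0.632 0.028 0.041] [0.632 0.028 0.04 ] ((632.8788452148438, 28.187299728393555), (14.100655555725098, 34.45741271972656), 35.49329376220703)
(0.63, -0.12) 43 [ 0.632 -0.123  0.039] [ 0.632 -0.122  0.039] ((632.5382080078125, -122.7757797241211), (13.997091293334961, 35.47594451904297), 32.081687927246094)
(0.49, -0.388) 83 [ 0.507 -0.384  0.041] [ 0.525 -0.369  0.043] ((538.101806640625, -368.3820495605469), (125.8467788696289, 46.80590057373047), 42.8260498046875)
(0.427, 0.007) 41 [0.427 0.006 0.041] [0.427 0.007 0.041] ((427.43878173828125, 7.378708839416504), (34.95417785644531, 12.067371368408203), 28.007993698120117)
(0.545, 0.373) 49 [0.544 0.373 0.04 ] [0.544 0.373 0.04 ] ((545.0244140625, 373.557861328125), (35.80915451049805, 14.735033988952637), 7.189011573791504)
(0.4, 0.368) 49 [0.408 0.366 0.041] [0.409 0.366 0.04 ] ((409.24749755859375, 367.8110656738281), (15.86246109008789, 32.268768310546875), 82.18731689453125)
```

View pics/mos.png

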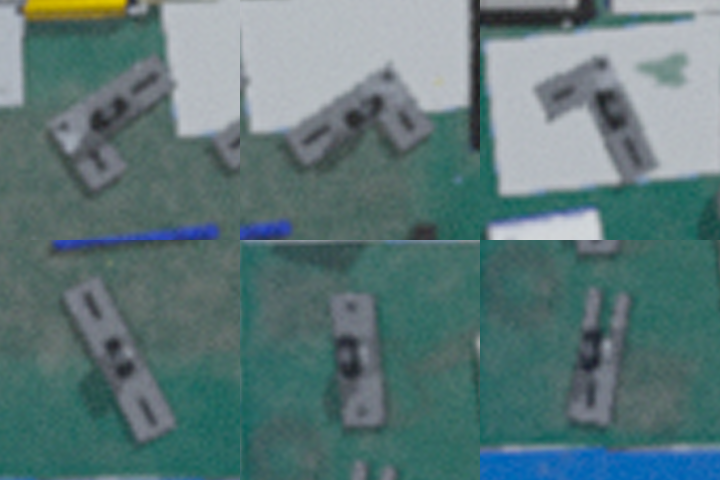

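A (0.633,0.028) and C (0.50,-0.385) turn left, so they are the set's L plates. (0.632,-0.123) is the mirror plate. (0.427,0.007) is the long bar, (0.545,0.373) the short bar and (0.408,0.367) the fork. Next I need the post position and a rough tray pose.

Run:
```python
from h import *
for n in ('top','side'):
    f=np.load(n+'0.npz'); P=cloud(n,f['d']); ok=f['d']>0
    for lo,hi in ((.05,.09),(.09,.13),(.13,.2)):
        m=ok&(P[...,2]>lo)&(P[...,2]<hi)&(P[...,0]>.3)&(P[...,0]<.85)&(P[...,1]>-.0)&(P[...,1]<.42)
        q=P[m]; print(n,lo,m.sum(),*(np.percentile(q,[2,50,98],axis=0).round(3).tolist() if len(q) else []))
f=np.load('top0.npz'); P=cloud('top',f['d']); im=f['im'].astype(int)
# tray: not green inside rough box
m=(abs(P[...,0]-.49)<.13)&(abs(P[...,1]-.21)<.09)&(abs(im[...,1]-im[...,0])<22)&(im[...,0]>60)
m=cv2.morphologyEx(m.astype(np.uint8),cv2.MORPH_OPEN,np.ones((3,3)))
n,l,st,_=cv2.connectedComponentsWithStats(m); i=1+st[1:,4].argmax()
v,u=np.where(l==i); W=ray('top',np.c_[u,v],.018)
print(st[i],cv2.minAreaRect((W[:,:2]*1000).astype(np.float32)))
for (u,v) in [(369,207),(256,222)]: print(ray('top',[(u,v)],.04))
```

```text
top 0.05 514 [0.665, 0.02, 0.05] [0.741, 0.161, 0.061] [0.839, 0.363, 0.089]
top 0.09 251 [0.668, 0.012, 0.09] [0.737, 0.123, 0.114] [0.826, 0.222, 0.129]
top 0.13 432 [0.67, 0.009, 0.134] [0.738, 0.127, 0.158] [0.824, 0.19, 0.199]
side 0.05 1768 [0.668, 0.06, 0.05] [0.758, 0.182, 0.064] [0.846, 0.316, 0.089]
side 0.09 1112 [0.671, 0.025, 0.091] [0.767, 0.139, 0.112] [0.847, 0.195, 0.129]
side 0.13 1914 [0.673, 0.022, 0.131] [0.759, 0.087, 0.157] [0.847, 0.192, 0.198]
[ 180  177   45   64 2447] ((469.5462646484375, 188.82510375976562), (215.31033325195312, 152.64874267578125), 6.05592155456543)
[[ 0.48691386 -0.37814692  0.04      ]]
[[0.42732066 0.00561405 0.04      ]]
```

View pics/side0.png

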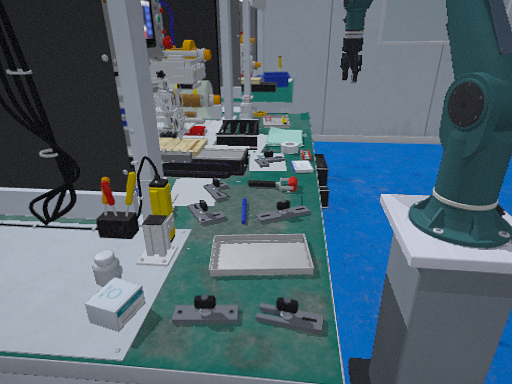

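Request:
{"fn": "servo_tool", "kwargs": {"steps": [{"dx": -0.8,"dz": -0.5,"dy": 0.15},{"dx": -0.8,"dz": -0.5,"dy": 0.15},{"dx": -0.8,"dz": -0.5,"dy": 0.15},{"dx": -0.8,"dz": -0.5,"dy": 0.15},{"dx": -0.8,"dz": -0.5,"dy": 0.15},{"dx": -0.8,"dz": -0.5,"dy": 0.15},{"dx": -0.8,"dz": -0.5,"dy": 0.15},{"dx": -0.8,"dz": -0.5,"dy": 0.15},{"dx": -0.8,"dz": -0.5,"dy": 0.15},{"dx": 0,"fingers": 60}]}}

```text
invalid input at $.steps[0]: expected keys dx, dy, dz, rx, ry, rz, fingers
```

```bash
cat >> h.py <<'E'
def pose():
    s=state(); M=Ro.from_rotvec(s['orientation']).as_matrix(); p=np.array(s['tool_pos']); a=np.degrees(np.arctan2(M[1,0],M[0,0]))%360
    return s,p,M,a
def go(x,y,z,al):
    "shift and turn needed, in the units of the moves"
    s,p,M,a=pose(); da=(al-a+180)%360-180; e=np.array([x,y,z])-p
    print('t %.2f tcp %s alpha %.1f tilt %s q7 %.2f grip %.4f F %s'%(s['t'],p.round(4),a,M[:,1].round(3),s['joints'][6],s['grip_width'],np.round(s['force'],1)))
    b=np.radians(al); X=np.array([np.cos(b),np.sin(b)]); Z=np.array([np.sin(b),-np.cos(b)])
    u=M.T@e/.04; w=M.T@np.array([0,0,-1.])
    print(' now-frame dx %.2f dy %.2f dz %.2f | after-turn dx %.2f dy %.2f dz %.2f | ry %.2f (%.1f deg) level rx %.2f rz %.2f'%(*u,X@e[:2]/.04,-e[2]/.04,Z@e[:2]/.04,-da/6,da,np.degrees(w[2])/6,-np.degrees(w[0])/6))
def wing(n='wrist',near=None,r=.06,h=.041,base=0,tag=None,cyx=None):
    "wing top measured by depth near a world point; base = height of the underside"
    cam=ci(n); im,d=viewer.get_image(n); P=cloud(n,d,cam)
    if tag: save(tag,im)
    m=(d>0)&(np.hypot(P[...,0]-near[0],P[...,1]-near[1])<r)&(P[...,2]>base+.034)&(P[...,2]<base+.05)&(im.max(2)<110)
    k,l,st,_=cv2.connectedComponentsWithStats(m.astype(np.uint8))
    if k<2: print('no wing'); return None
    m=l==1+st[1:,4].argmax(); q=P[m]; rc=cv2.minAreaRect((q[:,:2]*1000).astype(np.float32)); (w,hh)=rc[1]; yaw=(rc[2]+(90 if hh>w else 0))%180
    print('wing n %d c %s rect %s %s yaw %.1f z %.4f'%(m.sum(),q.mean(0).round(4),np.round(rc[0],1),np.round(rc[1],1),yaw,np.percentile(q[:,2],95)))
    return np.r_[np.array(rc[0])/1000,yaw],im,d,cam,P
E
python3 - <<'E'
from h import *
go(.487,-.378,.18,205)
w,im,d,cam,P=wing(near=(.49,-.38),tag='w1')
go(w[0],w[1],.16,w[2]+180)
m=(d>0)&(np.hypot(P[...,0]-w[0],P[...,1]-w[1])<.1)&(P[...,2]>.006)&(P[...,2]<.014)
q=(P[m][:,:2]*1000).astype(np.float32); print(cv2.minAreaRect(q), np.median(P[m][:,2]))
E
```

```text
t 0.15 tcp [ 0.1993 -0.6964  0.2524] alpha 196.0 tilt [-0.001  0.002 -1.   ] q7 -0.03 grip 0.0854 F [-0.1  0.2 -0.2]
 now-frame dx -9.10 dy 1.82 dz -5.67 | after-turn dx -9.88 dy 1.81 dz 4.18 | ry -1.50 (9.0 deg) level rx 0.02 rz 0.00
no wingTraceback (most recent call last):
  File "<stdin>", line 3, in <module>
TypeError: cannot unpack non-iterable NoneType object
```

View pics/w1.png

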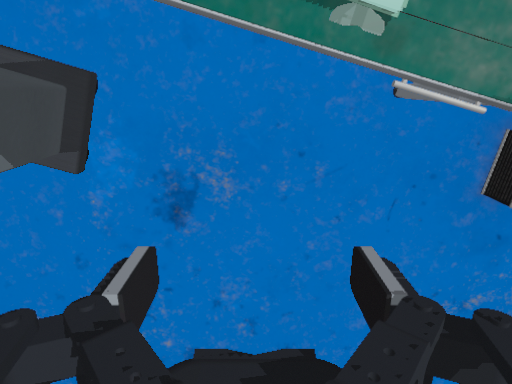

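The call was refused because every key is required. The view shows only floor and the open jaws. I also fixed a sign in my helper.

Request:
{"fn": "servo_tool", "kwargs": {"steps": [{"dx": -0.85,"dy": 0.1,"dz": -0.52,"rx": 0,"ry": 0,"rz": 0,"fingers": 85},{"dx": -0.85,"dy": 0.1,"dz": -0.52,"rx": 0,"ry": 0,"rz": 0,"fingers": 85},{"dx": -0.85,"dy": 0.1,"dz": -0.52,"rx": 0,"ry": 0,"rz": 0,"fingers": 85},{"dx": -0.85,"dy": 0.1,"dz": -0.52,"rx": 0,"ry": 0,"rz": 0,"fingers": 85},{"dx": -0.85,"dy": 0.1,"dz": -0.52,"rx": 0,"ry": 0,"rz": 0,"fingers": 85},{"dx": -0.85,"dy": 0.1,"dz": -0.52,"rx": 0,"ry": 0,"rz": 0,"fingers": 85},{"dx": -0.85,"dy": 0.1,"dz": -0.52,"rx": 0,"ry": 0,"rz": 0,"fingers": 85},{"dx": -0.85,"dy": 0.1,"dz": -0.52,"rx": 0,"ry": 0,"rz": 0,"fingers": 85},{"dx": -0.85,"dy": 0.1,"dz": -0.52,"rx": 0,"ry": 0,"rz": 0,"fingers": 85},{"dx": -0.85,"dy": 0.1,"dz": -0.52,"rx": 0,"ry": 0,"rz": 0,"fingers": 85}]}}

```text
t: 1.03
tool_pos: [0.4677, -0.407, 0.2071]
orientation: [-0.275, 2.083, -2.1]
force: [0.7, -0.1, -0.1]
grip_width: 0.0851
```

```bash
sed -i 's/Z=np.array(\[np.sin(b),-np.cos(b)\])/Z=np.array([-np.sin(b),np.cos(b)])/' h.py
python3 - <<'E'
from h import *
go(.487,-.378,.18,205)
w,im,d,cam,P=wing(near=(.49,-.38),tag='w2')
go(w[0],w[1],.16,w[2]+180)
m=(d>0)&(np.hypot(P[...,0]-w[0],P[...,1]-w[1])<.08)&(P[...,2]>.006)&(P[...,2]<.014)
q=(P[m][:,:2]*1000).astype(np.float32); print(cv2.minAreaRect(q), np.median(P[m][:,2]))
E
```

```text
t 1.03 tcp [ 0.4677 -0.407   0.2071] alpha 194.4 tilt [-0.008 -0.009 -1.   ] q7 -0.66 grip 0.0851 F [ 0.7 -0.1 -0.1]
 now-frame dx -0.66 dy 0.67 dz -0.59 | after-turn dx -0.74 dy 0.68 dz -0.45 | ry -1.76 (10.6 deg) level rx -0.07 rz 0.10
wing n 626 c [ 0.5005 -0.3912  0.0413] rect [ 499.6 -391.4] [35.8 14. ] yaw 25.0 z 0.0434
t 1.08 tcp [ 0.4765 -0.3968  0.206 ] alpha 195.2 tilt [-0.003 -0.002 -1.   ] q7 -0.67 grip 0.0850 F [ 5.2  5.2 -0.6]
 now-frame dx -0.60 dy 1.15 dz 0.02 | after-turn dx -0.58 dy 1.15 dz 0.12 | ry -1.64 (9.8 deg) level rx -0.01 rz 0.03
((500.2253723144531, -381.1150207519531), (148.0827178955078, 68.1146469116211), 25.197458267211914) 0.010340520592137083
```

View pics/w2.png

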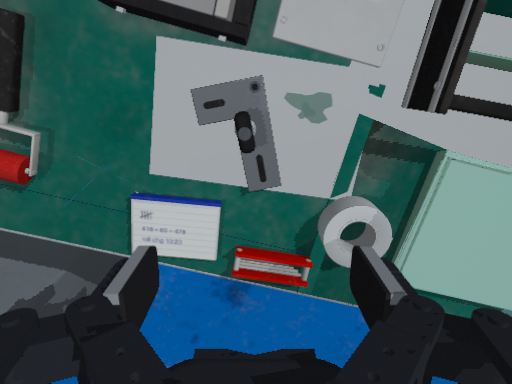

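The L plate C is at (245,130). Its arm runs up to the corner at (255,85) and the foot turns left, so it belongs to the set. I'll go above it and look again with the arm at rest.

Request:
{"fn": "servo_tool", "kwargs": {"steps": [{"dx": 0,"dy": 0.3,"dz": 0,"rx": 0,"ry": -0.82,"rz": 0,"fingers": 60},{"dx": 0,"dy": 0.3,"dz": 0,"rx": 0,"ry": -0.82,"rz": 0,"fingers": 60},{"dx": -0.3,"dy": 0,"dz": 0.06,"rx": 0,"ry": 0,"rz": 0,"fingers": 60},{"dx": -0.28,"dy": 0,"dz": 0.06,"rx": 0,"ry": 0,"rz": 0,"fingers": 60},{"dx": 0,"dy": 0,"dz": 0,"rx": 0,"ry": 0,"rz": 0,"fingers": 60},{"dx": 0,"dy": 0,"dz": 0,"rx": 0,"ry": 0,"rz": 0,"fingers": 60}]}}

```text
t: 1.58
tool_pos: [0.5088, -0.3831, 0.1817]
orientation: [-0.455, 1.97, -1.968]
force: [-1.0, -0.4, -0.5]
grip_width: 0.0599
```

Run:
```python
from h import *
w,im,d,cam,P=wing(near=(.50,-.391),tag='w3')
go(w[0],w[1],.0425,w[2]+180)
```

```text
wing n 651 c [ 0.5013 -0.3904  0.0411] rect [ 500.2 -391.1] [34.6 13.7] yaw 25.9 z 0.0433
t 1.63 tcp [ 0.5091 -0.3832  0.1819] alpha 206.1 tilt [ 0.001  0.001 -1.   ] q7 -0.56 grip 0.0602 F [ 0.1 -0.4  0.6]
 now-frame dx 0.29 dy 3.48 dz 0.08 | after-turn dx 0.29 dy 3.48 dz 0.08 | ry 0.02 (-0.1 deg) level rx 0.00 rz -0.01
```

Request:
{"fn": "servo_tool", "kwargs": {"steps": [{"dx": 0.27,"dy": 0.5,"dz": 0.08,"rx": 0,"ry": 0,"rz": 0,"fingers": 50},{"dx": 0,"dy": 0.9,"dz": 0,"rx": 0,"ry": 0,"rz": 0,"fingers": 50},{"dx": 0,"dy": 0.9,"dz": 0,"rx": 0,"ry": 0,"rz": 0,"fingers": 50},{"dx": 0,"dy": 0.6,"dz": 0,"rx": 0,"ry": 0,"rz": 0,"fingers": 50},{"dx": 0,"dy": 0.3,"dz": 0,"rx": 0,"ry": 0,"rz": 0,"fingers": 50},{"dx": 0,"dy": 0.2,"dz": 0,"rx": 0,"ry": 0,"rz": 0,"fingers": 50},{"dx": 0,"dy": 0,"dz": 0,"rx": 0,"ry": 0,"rz": 0,"fingers": 50}], "grip_force": 70}}

```text
t: 2.22
tool_pos: [0.5033, -0.4009, 0.0483]
orientation: [-0.435, 1.958, -1.988]
force: [0.2, 1.0, 0.1]
grip_width: 0.05
```

Run:
```python
from h import *
go(.5007,-.3907,.043,205.9)
```

```text
t 2.22 tcp [ 0.5033 -0.4009  0.0483] alpha 205.3 tilt [ 0.012 -0.013 -1.   ] q7 -0.55 grip 0.0500 F [0.2 1.  0.1]
 now-frame dx -0.05 dy 0.13 dz -0.26 | after-turn dx -0.05 dy 0.13 dz -0.26 | ry -0.09 (0.6 deg) level rx -0.16 rz -0.05
```

Request:
{"fn": "servo_tool", "kwargs": {"steps": [{"dx": -0.05,"dy": 0.07,"dz": -0.26,"rx": -0.16,"ry": -0.09,"rz": -0.05,"fingers": 50},{"dx": 0,"dy": 0.05,"dz": 0,"rx": 0,"ry": 0,"rz": 0,"fingers": 50},{"dx": 0,"dy": 0,"dz": 0,"rx": 0,"ry": 0,"rz": 0,"fingers": 50}]}}

```text
t: 2.47
tool_pos: [0.5016, -0.3916, 0.0459]
orientation: [-0.451, 1.969, -1.972]
force: [-1.6, -0.9, 0.5]
grip_width: 0.0503
```

Run:
```python
from h import *
go(.5007,-.3907,.043,205.9)
```

```text
t 2.47 tcp [ 0.5016 -0.3916  0.0459] alpha 205.8 tilt [ 0.002 -0.002 -1.   ] q7 -0.55 grip 0.0503 F [-1.6 -0.9  0.5]
 now-frame dx 0.01 dy 0.07 dz -0.03 | after-turn dx 0.01 dy 0.07 dz -0.03 | ry -0.01 (0.1 deg) level rx -0.02 rz -0.01
```

Request:
{"fn": "servo_tool", "kwargs": {"steps": [{"dx": 0,"dy": 0.07,"dz": -0.03,"rx": 0,"ry": 0,"rz": 0,"fingers": 50},{"dx": 0,"dy": 0,"dz": 0,"rx": 0,"ry": 0,"rz": 0,"fingers": 5},{"dx": 0,"dy": 0,"dz": 0,"rx": 0,"ry": 0,"rz": 0,"fingers": 5},{"dx": 0,"dy": 0,"dz": 0,"rx": 0,"ry": 0,"rz": 0,"fingers": 5},{"dx": 0,"dy": 0,"dz": 0,"rx": 0,"ry": 0,"rz": 0,"fingers": 5},{"dx": 0,"dy": 0,"dz": 0,"rx": 0,"ry": 0,"rz": 0,"fingers": 5},{"dx": 0,"dy": 0,"dz": 0,"rx": 0,"ry": 0,"rz": 0,"fingers": 5}], "grip_force": 70}}

```text
t: 3.05
tool_pos: [0.5033, -0.391, 0.0468]
orientation: [-0.446, 1.962, -1.975]
force: [0.1, 0.1, -1.4]
grip_width: 0.0122
```

Request:
{"fn": "servo_tool", "kwargs": {"steps": [{"dx": 0,"dy": -0.3,"dz": 0,"rx": 0,"ry": 0,"rz": 0,"fingers": 5},{"dx": 0,"dy": -0.6,"dz": 0,"rx": 0,"ry": 0,"rz": 0,"fingers": 5},{"dx": 0,"dy": -0.8,"dz": 0,"rx": 0,"ry": 0.6,"rz": 0,"fingers": 5},{"dx": 0,"dy": -0.8,"dz": 0,"rx": 0,"ry": 0.9,"rz": 0,"fingers": 5},{"dx": 0,"dy": -0.5,"dz": 0,"rx": 0,"ry": 0.9,"rz": 0,"fingers": 5},{"dx": 0,"dy": 0,"dz": 0,"rx": 0,"ry": 0.6,"rz": 0,"fingers": 5},{"dx": 0,"dy": 0,"dz": 0,"rx": 0,"ry": 0,"rz": 0,"fingers": 5}]}}

```text
t: 3.63
tool_pos: [0.5005, -0.3896, 0.1738]
orientation: [-0.128, 2.156, -2.157]
force: [-0.7, -0.1, -1.4]
grip_width: 0.0125
```

Run:
```python
from h import *
go(.46,.21,.16,186)
cam=ci('wrist'); im,d=viewer.get_image('wrist'); save('w4',im)
```

```text
t 3.63 tcp [ 0.5005 -0.3896  0.1738] alpha 187.0 tilt [ 0.004 -0.    -1.   ] q7 -0.79 grip 0.0125 F [-0.7 -0.1 -1.4]
 now-frame dx -0.83 dy 0.33 dz -15.00 | after-turn dx -0.56 dy 0.35 dz -15.01 | ry 0.17 (-1.0 deg) level rx -0.01 rz -0.04
```

View pics/w4.png

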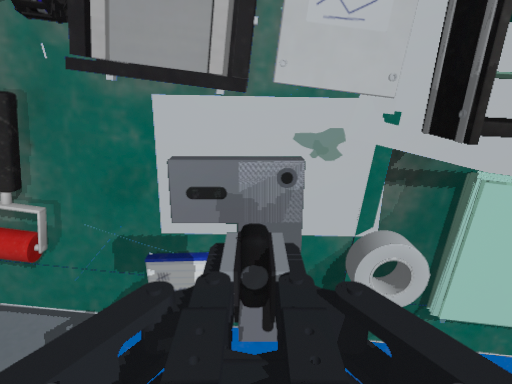

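The plate hangs square in the jaws, with the wing at (255,260) and the foot at (205,190). Next I'll carry it to the near side of the tray and measure the tray from there.

Request:
{"fn": "servo_tool", "kwargs": {"steps": [{"dx": -0.1,"dy": -0.1,"dz": -0.6,"rx": 0,"ry": 0,"rz": 0,"fingers": 5},{"dx": -0.1,"dy": -0.15,"dz": -0.95,"rx": 0,"ry": 0,"rz": 0,"fingers": 5},{"dx": -0.1,"dy": -0.15,"dz": -0.95,"rx": 0,"ry": 0,"rz": 0,"fingers": 5},{"dx": -0.1,"dy": -0.15,"dz": -0.95,"rx": 0,"ry": 0,"rz": 0,"fingers": 5},{"dx": -0.1,"dy": -0.15,"dz": -0.95,"rx": 0,"ry": 0,"rz": 0,"fingers": 5},{"dx": -0.1,"dy": -0.15,"dz": -0.95,"rx": 0,"ry": 0,"rz": 0,"fingers": 5},{"dx": -0.1,"dy": -0.15,"dz": -0.95,"rx": 0,"ry": 0,"rz": 0,"fingers": 5},{"dx": -0.1,"dy": -0.1,"dz": -0.95,"rx": 0,"ry": 0,"rz": 0,"fingers": 5},{"dx": -0.1,"dy": 0,"dz": -0.95,"rx": 0,"ry": 0,"rz": 0,"fingers": 5},{"dx": -0.1,"dy": 0,"dz": -0.95,"rx": 0,"ry": 0,"rz": 0,"fingers": 5}]}}

```text
t: 4.52
tool_pos: [0.4885, -0.0202, 0.2133]
orientation: [-0.136, 2.151, -2.169]
force: [0.8, 0.5, -2.3]
grip_width: 0.0121
```

Request:
{"fn": "servo_tool", "kwargs": {"steps": [{"dx": 0,"dy": 0,"dz": -0.95,"rx": 0,"ry": 0,"rz": 0,"fingers": 5},{"dx": 0,"dy": 0,"dz": -0.95,"rx": 0,"ry": 0,"rz": 0,"fingers": 5},{"dx": 0,"dy": 0,"dz": -0.5,"rx": 0,"ry": 0,"rz": 0,"fingers": 5},{"dx": 0,"dy": 0,"dz": 0,"rx": 0,"ry": 0,"rz": 0,"fingers": 5},{"dx": 0,"dy": 0,"dz": 0,"rx": 0,"ry": 0,"rz": 0,"fingers": 5}]}}

```text
t: 4.93
tool_pos: [0.4724, 0.0907, 0.2108]
orientation: [-0.17, 2.142, -2.152]
force: [0.7, -0.4, -1.0]
grip_width: 0.0123
```

Run:
```python
from h import *
go(.46,.21,.16,186)
cam=ci('wrist'); im,d=viewer.get_image('wrist'); save('w5',im); np.savez('w5.npz',im=im,d=d,K=cam[0],D=cam[1],R=cam[2],t=cam[3])
```

```text
t 4.93 tcp [0.4724 0.0907 0.2108] alpha 188.6 tilt [-0.007 -0.005 -1.   ] q7 -1.67 grip 0.0123 F [ 0.7 -0.4 -1. ]
 now-frame dx -0.15 dy 1.26 dz -3.00 | after-turn dx -0.00 dy 1.27 dz -3.00 | ry 0.44 (-2.6 deg) level rx -0.04 rz 0.08
```

View pics/w5.png

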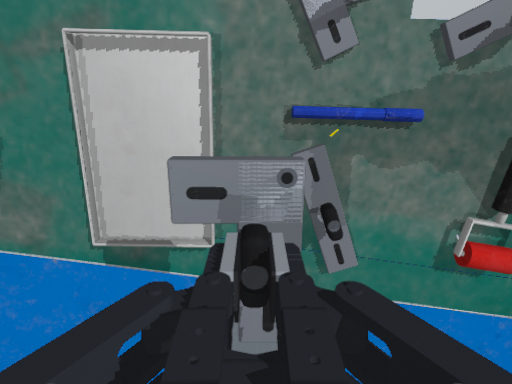

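The tray is well seen, with its rim corners at about (63,30), (211,33), (214,246) and (92,247). The long bar is at (330,215).

Run:
```python
from h import *
f=np.load('w5.npz'); cam=(f['K'],f['D'],f['R'],f['t']); im=f['im'];d=f['d']; P=cloud('w',d,cam)
C=ray('w',[(63,30),(211,33),(214,246),(92,247)],.018,cam); print(C.round(4).tolist())
print([np.linalg.norm(C[i]-C[i-1]).round(4) for i in range(4)], C.mean(0))
i16=im.astype(int); sat=i16.max(2)-i16.min(2)
m=((sat<35)&(i16.min(2)>110)).astype(np.uint8); m[:,216:]=0
m=cv2.morphologyEx(m,cv2.MORPH_OPEN,np.ones((3,3)))
k,l,st,_=cv2.connectedComponentsWithStats(m); i=1+st[1:,4].argmax(); print(st[i])
v,u=np.where(l==i); W=ray('w',np.c_[u,v],.018,cam); hull=cv2.convexHull((W[:,:2]*1000).astype(np.float32))
print('mask rect',cv2.minAreaRect(hull))
q=P[(d>0)&(P[...,2]>.012)&(P[...,2]<.022)&(l==i)]; print('rim z',np.median(q[:,2]),cv2.minAreaRect((q[:,:2]*1000).astype(np.float32)))
```

```text
[[0.5659, 0.2698, 0.018], [0.5831, 0.1444, 0.018], [0.38, 0.1187, 0.018], [0.3602, 0.245, 0.018]]
[np.float64(0.2072), np.float64(0.1266), np.float64(0.2048), np.float64(0.1279)] [0.47229611 0.19447189 0.018     ]
[   62    28   153   219 25663]
mask rect ((473.5901184082031, 194.8211669921875), (206.92880249023438, 128.2281494140625), 7.5666985511779785)
rim z 0.017363680280712487 ((472.93853759765625, 195.3397674560547), (208.5483856201172, 128.7507781982422), 7.432470321655273)
```

```bash
cat >> h.py <<'E'
TC=np.array([.473,.195]); TY=np.radians(7.3)
def t2w(x,y): 
    return TC+x*np.array([np.sin(TY),-np.cos(TY)])+y*np.array([np.cos(TY),np.sin(TY)])
def w2t(p):
    e=np.asarray(p)[...,:2]-TC; return np.stack([e@np.array([np.sin(TY),-np.cos(TY)]),e@np.array([np.cos(TY),np.sin(TY)])],-1)
E
python3 - <<'E'
from h import *
f=np.load('w5.npz'); cam=(f['K'],f['D'],f['R'],f['t']); d=f['d']; P=cloud('w',d,cam)
s,p,M,a=pose(); Q=(P-p)@M   # tool frame (arm at rest since picture)
m=(d>0)&(abs(Q[...,1]-.037)<.008)&(Q[...,0]<-.01)&(Q[...,0]>-.07)&(abs(Q[...,2])<.06)
q=Q[m]; print('plate top tool y',np.median(q[:,1]),np.percentile(q[:,1],[5,95]),'x min',np.percentile(q[:,0],.5))
foot=q[q[:,0]<-.03]; print('foot z range',np.percentile(foot[:,2],[.5,99.5]),'far edge by z', [np.percentile(foot[(foot[:,2]>lo)&(foot[:,2]<lo+.015),0],1).round(4) for lo in (-.04,-.025,-.005,.01)])
px=[(168,157),(304,157),(303,222),(173,222)]; W=ray('w',px,p[2]-np.median(q[:,1]),cam); print(((W-p)@M).round(4).tolist())
E
```

```text
plate top tool y 0.036214428243232594 [0.03517359 0.03782089] x min -0.04150669956105344
foot z range [-0.04209813  0.02454295] far edge by z [np.float64(-0.0416), np.float64(-0.0415), np.float64(-0.0415), np.float64(-0.0414)]
[[-0.0425, 0.0357, -0.0417], [-0.0426, 0.036, 0.024], [-0.0084, 0.0362, 0.0251], [-0.0085, 0.036, -0.0418]]
```

Run:
```python
from h import *
b=np.radians(187.3); ux=np.array([np.cos(b),np.sin(b)])
T=t2w(-.008,.009)-.0027*ux; print(T); go(*T,.1,187.3)
```

```text
[0.48358865 0.20442181]
t 4.98 tcp [0.4725 0.0906 0.2108] alpha 188.5 tilt [-0.007 -0.005 -1.   ] q7 -1.67 grip 0.0122 F [-0.7  0.4 -2. ]
 now-frame dx -0.72 dy 2.75 dz -2.78 | after-turn dx -0.64 dy 2.77 dz -2.79 | ry 0.21 (-1.2 deg) level rx -0.03 rz 0.08
```

Request:
{"fn": "servo_tool", "kwargs": {"steps": [{"dx": -0.16,"dy": 0.1,"dz": -0.7,"rx": -0.03,"ry": 0.21,"rz": 0.08,"fingers": 5},{"dx": -0.16,"dy": 0.3,"dz": -0.7,"rx": 0,"ry": 0,"rz": 0,"fingers": 5},{"dx": -0.16,"dy": 0.5,"dz": -0.7,"rx": 0,"ry": 0,"rz": 0,"fingers": 5},{"dx": -0.16,"dy": 0.5,"dz": -0.7,"rx": 0,"ry": 0,"rz": 0,"fingers": 5},{"dx": 0,"dy": 0.5,"dz": 0,"rx": 0,"ry": 0,"rz": 0,"fingers": 5},{"dx": 0,"dy": 0.5,"dz": 0,"rx": 0,"ry": 0,"rz": 0,"fingers": 5},{"dx": 0,"dy": 0.3,"dz": 0,"rx": 0,"ry": 0,"rz": 0,"fingers": 5},{"dx": 0,"dy": 0,"dz": 0,"rx": 0,"ry": 0,"rz": 0,"fingers": 5}]}}

```text
t: 5.65
tool_pos: [0.4921, 0.1925, 0.098]
orientation: [-0.107, 2.158, -2.172]
force: [0.0, -0.5, -1.6]
grip_width: 0.0123
```

Run:
```python
from h import *
go(.4836,.2044,.065,187.3)
```

```text
t 5.65 tcp [0.4921 0.1925 0.098 ] alpha 186.0 tilt [ 0.007 -0.006 -1.   ] q7 -1.87 grip 0.0123 F [ 0.  -0.5 -1.6]
 now-frame dx 0.18 dy 0.82 dz -0.32 | after-turn dx 0.17 dy 0.83 dz -0.32 | ry -0.22 (1.3 deg) level rx -0.07 rz -0.06
```

Request:
{"fn": "servo_tool", "kwargs": {"steps": [{"dx": 0.18,"dy": 0.2,"dz": -0.32,"rx": -0.07,"ry": -0.22,"rz": -0.06,"fingers": 5},{"dx": 0,"dy": 0.3,"dz": 0,"rx": 0,"ry": 0,"rz": 0,"fingers": 5},{"dx": 0,"dy": 0.2,"dz": 0,"rx": 0,"ry": 0,"rz": 0,"fingers": 5},{"dx": 0,"dy": 0,"dz": 0,"rx": 0,"ry": 0,"rz": 0,"fingers": 5}]}}

```text
t: 5.98
tool_pos: [0.4849, 0.201, 0.0691]
orientation: [-0.134, 2.158, -2.158]
force: [-0.4, -0.1, -1.6]
grip_width: 0.0122
```

Run:
```python
from h import *
go(.4836,.2044,.048,187.3)
```

```text
t 5.98 tcp [0.4849 0.201  0.0691] alpha 187.1 tilt [-0. -0. -1.] q7 -1.87 grip 0.0122 F [-0.4 -0.1 -1.6]
 now-frame dx 0.02 dy 0.53 dz -0.09 | after-turn dx 0.02 dy 0.53 dz -0.09 | ry -0.04 (0.2 deg) level rx -0.00 rz 0.00
```

Request:
{"fn": "servo_tool", "kwargs": {"steps": [{"dx": 0.03,"dy": 0.0,"dz": -0.09,"rx": 0,"ry": -0.03,"rz": 0,"fingers": 5},{"dx": 0,"dy": 0.25,"dz": 0,"rx": 0,"ry": 0,"rz": 0,"fingers": 5},{"dx": 0,"dy": 0.2,"dz": 0,"rx": 0,"ry": 0,"rz": 0,"fingers": 5},{"dx": 0,"dy": 0.1,"dz": 0,"rx": 0,"ry": 0,"rz": 0,"fingers": 5},{"dx": 0,"dy": 0,"dz": 0,"rx": 0,"ry": 0,"rz": 0,"fingers": 5}]}}

```text
t: 6.4
tool_pos: [0.4848, 0.2051, 0.0487]
orientation: [-0.133, 2.156, -2.152]
force: [-0.6, -1.3, 4.1]
grip_width: 0.0123
```

Run:
```python
from h import *
go(.4836,.2044,.048,187.3)
```

```text
t 6.40 tcp [0.4848 0.2051 0.0487] alpha 187.3 tilt [ 0.003  0.002 -1.   ] q7 -1.87 grip 0.0123 F [-0.6 -1.3  4.1]
 now-frame dx 0.03 dy 0.02 dz 0.01 | after-turn dx 0.03 dy 0.02 dz 0.01 | ry -0.01 (0.0 deg) level rx 0.02 rz -0.03
```

Request:
{"fn": "servo_tool", "kwargs": {"steps": [{"dx": 0,"dy": 0,"dz": 0,"rx": 0,"ry": 0,"rz": 0,"fingers": 35},{"dx": 0,"dy": 0,"dz": 0,"rx": 0,"ry": 0,"rz": 0,"fingers": 35},{"dx": 0,"dy": 0,"dz": 0,"rx": 0,"ry": 0,"rz": 0,"fingers": 35},{"dx": 0,"dy": -0.5,"dz": 0,"rx": 0,"ry": 0,"rz": 0,"fingers": 35},{"dx": 0,"dy": -0.9,"dz": 0,"rx": 0,"ry": 0,"rz": 0,"fingers": 50},{"dx": 0,"dy": -0.9,"dz": 0,"rx": 0,"ry": 0,"rz": 0,"fingers": 60},{"dx": 0,"dy": -0.9,"dz": 0,"rx": 0,"ry": 0,"rz": 0,"fingers": 60},{"dx": 0,"dy": 0,"dz": 0,"rx": 0,"ry": 0,"rz": 0,"fingers": 60}]}}

```text
t: 7.07
tool_pos: [0.4841, 0.2049, 0.1786]
orientation: [-0.139, 2.156, -2.157]
force: [-0.2, 0.5, -0.3]
grip_width: 0.0601
```

```bash
cat >> h.py <<'E'
def look(n):
    cam=ci('wrist'); im,d=viewer.get_image('wrist'); save(n,im); np.savez(n+'.npz',im=im,d=d,K=cam[0],D=cam[1],R=cam[2],t=cam[3]); return im,d,cam,cloud('wrist',d,cam)
E
python3 - <<'E'
from h import *
im,d,cam,P=look('w6')
w,*_=wing(near=t2w(-.008,.009),base=.002); print('L1 wing tray',w2t(w[:2]).round(4))
go(.633,.028,.2,125.5)
for n in ('top','side'):
    f=np.load(n+'0.npz'); Q=cloud(n,f['d']); 
    for lo,hi in ((.05,.1),(.1,.2),(.2,.35)):
        m=(f['d']>0)&(Q[...,2]>lo)&(Q[...,2]<hi)&(np.hypot(Q[...,0]-.633,Q[...,1]-.028)<.16); q=Q[m]
        if len(q): r=np.hypot(q[:,0]-.633,q[:,1]-.028); i=r.argsort()[:len(r)//20+1]; print(n,lo,len(q),'nearest',q[i].mean(0).round(3),r[i].mean().round(3))
E
```

```text
wing n 698 c [0.4832 0.205  0.0433] rect [482.2 204.6] [34.6 13.9] yaw 7.0 z 0.0455
L1 wing tray [-0.0084  0.0104]
t 7.17 tcp [0.4814 0.2038 0.1744] alpha 187.3 tilt [-0.008 -0.004 -1.   ] q7 -1.88 grip 0.0600 F [-0.1 -0.4  0.1]
 now-frame dx -3.20 dy -0.65 dz 4.84 | after-turn dx -5.78 dy -0.64 dz -0.53 | ry 10.30 (-61.8 deg) level rx -0.02 rz 0.08
top 0.05 169 nearest [0.725 0.03  0.076] 0.093
top 0.1 506 nearest [0.719 0.069 0.127] 0.102
top 0.2 476 nearest [0.738 0.03  0.252] 0.105
side 0.05 303 nearest [0.715 0.103 0.081] 0.128
side 0.1 1238 nearest [0.74  0.029 0.157] 0.107
side 0.2 2009 nearest [0.74  0.03  0.296] 0.107
```

View pics/w6.png

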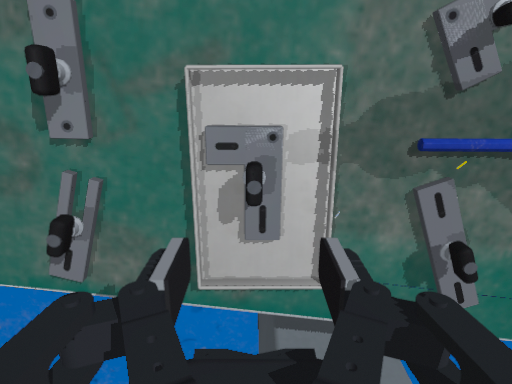

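L1 is in the tray (wing at (255,185)), square and clear of the rim, within about 1.5 mm of target. I'll go to L plate A next.

Request:
{"fn": "servo_tool", "kwargs": {"steps": [{"dx": -0.32,"dy": -0.1,"dz": 0.48,"rx": 0,"ry": 1,"rz": 0.08,"fingers": 50},{"dx": -0.37,"dy": -0.1,"dz": 0.45,"rx": 0,"ry": 1,"rz": 0,"fingers": 50},{"dx": -0.42,"dy": -0.1,"dz": 0.41,"rx": 0,"ry": 1,"rz": 0,"fingers": 50},{"dx": -0.46,"dy": -0.1,"dz": 0.36,"rx": 0,"ry": 1,"rz": 0,"fingers": 50},{"dx": -0.49,"dy": -0.1,"dz": 0.31,"rx": 0,"ry": 1,"rz": 0,"fingers": 50},{"dx": -0.52,"dy": -0.1,"dz": 0.26,"rx": 0,"ry": 1,"rz": 0,"fingers": 50},{"dx": -0.54,"dy": 0,"dz": 0.2,"rx": 0,"ry": 1,"rz": 0,"fingers": 50},{"dx": -0.56,"dy": 0,"dz": 0.14,"rx": 0,"ry": 1,"rz": 0,"fingers": 50},{"dx": -0.57,"dy": 0,"dz": 0.08,"rx": 0,"ry": 1,"rz": 0,"fingers": 50},{"dx": -0.58,"dy": 0,"dz": 0.02,"rx": 0,"ry": 1,"rz": 0,"fingers": 50}]}}

```text
t: 8.0
tool_pos: [0.6228, 0.0241, 0.1799]
orientation: [-0.825, -1.619, 1.661]
force: [0.3, -0.5, 0.3]
grip_width: 0.05
```

Request:
{"fn": "servo_tool", "kwargs": {"steps": [{"dx": 0,"dy": 0,"dz": 0,"rx": 0,"ry": 0,"rz": 0,"fingers": 50},{"dx": 0,"dy": 0,"dz": 0,"rx": 0,"ry": 0,"rz": 0,"fingers": 50}]}}

```text
t: 8.17
tool_pos: [0.624, 0.0177, 0.1758]
orientation: [-0.832, -1.605, 1.661]
force: [-0.4, 0.3, 0.1]
grip_width: 0.0499
```

Run:
```python
from h import *
w,im,d,cam,P=wing(near=(.633,.028),tag='w7')
go(w[0],w[1],.14,w[2])
# tray re-measure from w6
f=np.load('w6.npz'); cam=(f['K'],f['D'],f['R'],f['t'])
C=ray('w',[(185.5,66),(343,65.5),(330.5,288),(197.5,290)],.018,cam); print(C.mean(0).round(4), [np.linalg.norm(C[i]-C[i-1]).round(4) for i in range(4)], np.degrees(np.arctan2(*(C[0]+C[1]-C[2]-C[3])[[1,0]])))
P=cloud('w',f['d'],cam); q=P[(f['d']>0)&(P[...,2]>.013)&(P[...,2]<.022)&(abs(P[...,0]-.473)<.13)&(abs(P[...,1]-.195)<.09)&(f['im'].min(2)>120)]
print(cv2.minAreaRect((q[:,:2]*1000).astype(np.float32)))
```

```text
wing n 706 c [0.6379 0.0264 0.0411] rect [637.4  27.7] [13.9 35.2] yaw 123.8 z 0.0434
t 8.22 tcp [0.6239 0.0173 0.1758] alpha 124.7 tilt [-0.035 -0.016 -0.999] q7 -2.37 grip 0.0497 F [ 0.9  0.1 -0.3]
 now-frame dx 0.01 dy 0.88 dz -0.46 | after-turn dx 0.03 dy 0.90 dz -0.43 | ry 0.15 (-0.9 deg) level rx -0.36 rz 0.07
[0.4726 0.1944 0.018 ] [np.float64(0.2075), np.float64(0.126), np.float64(0.2056), np.float64(0.131)] 7.716556544332694
((472.77630615234375, 195.3918914794922), (207.57388305664062, 128.22244262695312), 7.299912452697754)
```

Request:
{"fn": "servo_tool", "kwargs": {"steps": [{"dx": 0.02,"dy": 0.3,"dz": -0.44,"rx": -0.36,"ry": 0.13,"rz": 0.07,"fingers": 50},{"dx": 0,"dy": 0.6,"dz": 0,"rx": 0,"ry": 0,"rz": 0,"fingers": 50},{"dx": 0,"dy": 0.6,"dz": 0,"rx": 0,"ry": 0,"rz": 0,"fingers": 50},{"dx": 0,"dy": 0.5,"dz": 0,"rx": 0,"ry": 0,"rz": 0,"fingers": 50},{"dx": 0,"dy": 0.3,"dz": 0,"rx": 0,"ry": 0,"rz": 0,"fingers": 50},{"dx": 0,"dy": 0,"dz": 0,"rx": 0,"ry": 0,"rz": 0,"fingers": 50}]}}

```text
t: 8.72
tool_pos: [0.6327, 0.0347, 0.0756]
orientation: [-0.852, -1.637, 1.636]
force: [-0.7, -0.3, -0.6]
grip_width: 0.0499
```

Run:
```python
from h import *
go(.6377,.027,.045,124.2)
```

```text
t 8.72 tcp [0.6327 0.0347 0.0756] alpha 124.6 tilt [-0.006  0.003 -1.   ] q7 -2.32 grip 0.0499 F [-0.7 -0.3 -0.6]
 now-frame dx -0.24 dy 0.76 dz 0.00 | after-turn dx -0.23 dy 0.76 dz 0.00 | ry 0.07 (-0.4 deg) level rx -0.03 rz 0.06
```

Request:
{"fn": "servo_tool", "kwargs": {"steps": [{"dx": -0.24,"dy": 0.3,"dz": 0,"rx": -0.03,"ry": 0.06,"rz": 0.06,"fingers": 50},{"dx": 0,"dy": 0.3,"dz": 0,"rx": 0,"ry": 0,"rz": 0,"fingers": 50},{"dx": 0,"dy": 0.15,"dz": 0,"rx": 0,"ry": 0,"rz": 0,"fingers": 50},{"dx": 0,"dy": 0,"dz": 0,"rx": 0,"ry": 0,"rz": 0,"fingers": 50}]}}

```text
t: 9.05
tool_pos: [0.6384, 0.0276, 0.0436]
orientation: [-0.863, -1.637, 1.635]
force: [-0.4, 0.4, 0.7]
grip_width: 0.0499
```

Run:
```python
from h import *
go(.6377,.027,.045,124.2)
```

```text
t 9.05 tcp [0.6384 0.0276 0.0436] alpha 124.4 tilt [ 0.001  0.    -1.   ] q7 -2.30 grip 0.0499 F [-0.4  0.4  0.7]
 now-frame dx -0.00 dy -0.04 dz 0.02 | after-turn dx -0.00 dy -0.04 dz 0.02 | ry 0.03 (-0.2 deg) level rx 0.01 rz -0.00
```

Request:
{"fn": "servo_tool", "kwargs": {"steps": [{"dx": 0,"dy": 0,"dz": 0,"rx": 0,"ry": 0,"rz": 0,"fingers": 5},{"dx": 0,"dy": 0,"dz": 0,"rx": 0,"ry": 0,"rz": 0,"fingers": 5},{"dx": 0,"dy": 0,"dz": 0,"rx": 0,"ry": 0,"rz": 0,"fingers": 5},{"dx": 0,"dy": 0,"dz": 0,"rx": 0,"ry": 0,"rz": 0,"fingers": 5},{"dx": 0,"dy": 0,"dz": 0,"rx": 0,"ry": 0,"rz": 0,"fingers": 5},{"dx": 0,"dy": -0.4,"dz": 0,"rx": 0,"ry": 0,"rz": 0,"fingers": 5},{"dx": 0,"dy": -0.8,"dz": 0,"rx": 0,"ry": 0,"rz": 0,"fingers": 5},{"dx": 0,"dy": -0.9,"dz": 0,"rx": 0,"ry": 0,"rz": 0,"fingers": 5},{"dx": 0,"dy": -0.9,"dz": 0,"rx": 0,"ry": 0,"rz": 0,"fingers": 5},{"dx": 0,"dy": -0.5,"dz": 0,"rx": 0,"ry": 0,"rz": 0,"fingers": 5}]}}

```text
t: 9.88
tool_pos: [0.6337, 0.0275, 0.1836]
orientation: [-0.851, -1.627, 1.638]
force: [1.1, -0.5, -2.0]
grip_width: 0.0126
```

```bash
cat >> h.py <<'E'
def path(x,y,al,n):
    "tool-frame dx,dz for n equal world steps with an even turn"
    s,p,M,a=pose(); da=(al-a+180)%360-180; e=(np.array([x,y])-p[:2])/.04/n
    print('ry each %.2f'%(-da/6/n), [tuple(np.round([e@[np.cos(b),np.sin(b)],e@[-np.sin(b),np.cos(b)]],2).tolist()) for b in np.radians(a+da/n*np.arange(n))])
E
python3 - <<'E'
from h import *
T=t2w(-.0315,-.05); print(T); go(*T,.16,187.3); path(*T,187.3,11)
E
```

```text
[0.41940274 0.21989144]
t 9.88 tcp [0.6337 0.0275 0.1836] alpha 124.4 tilt [-0.013 -0.    -1.   ] q7 -2.37 grip 0.0126 F [ 1.1 -0.5 -2. ]
 now-frame dx 6.99 dy 0.66 dz 1.70 | after-turn dx 4.70 dy 0.59 dz -5.45 | ry -10.49 (62.9 deg) level rx -0.10 rz 0.06
ry each -0.95 [(0.64, 0.16), (0.65, 0.09), (0.65, 0.03), (0.65, -0.04), (0.65, -0.1), (0.63, -0.17), (0.61, -0.23), (0.59, -0.29), (0.55, -0.35), (0.52, -0.4), (0.47, -0.45)]
```

Request:
{"fn": "servo_tool", "kwargs": {"steps": [{"dx": 0.64,"dy": 0,"dz": 0.16,"rx": -0.1,"ry": -0.95,"rz": 0.06,"fingers": 5},{"dx": 0.65,"dy": 0,"dz": 0.09,"rx": 0,"ry": -0.95,"rz": 0,"fingers": 5},{"dx": 0.65,"dy": 0,"dz": 0.03,"rx": 0,"ry": -0.95,"rz": 0,"fingers": 5},{"dx": 0.65,"dy": 0,"dz": -0.04,"rx": 0,"ry": -0.95,"rz": 0,"fingers": 5},{"dx": 0.65,"dy": 0,"dz": -0.1,"rx": 0,"ry": -0.95,"rz": 0,"fingers": 5},{"dx": 0.63,"dy": 0,"dz": -0.17,"rx": 0,"ry": -0.95,"rz": 0,"fingers": 5},{"dx": 0.61,"dy": 0.1,"dz": -0.23,"rx": 0,"ry": -0.95,"rz": 0,"fingers": 5},{"dx": 0.59,"dy": 0.1,"dz": -0.29,"rx": 0,"ry": -0.95,"rz": 0,"fingers": 5},{"dx": 0.55,"dy": 0.1,"dz": -0.35,"rx": 0,"ry": -0.95,"rz": 0,"fingers": 5},{"dx": 0.52,"dy": 0.1,"dz": -0.4,"rx": 0,"ry": -0.95,"rz": 0,"fingers": 5}]}}

```text
t: 10.72
tool_pos: [0.4388, 0.1992, 0.1751]
orientation: [-0.031, 2.176, -2.178]
force: [0.6, 0.4, -1.6]
grip_width: 0.0121
```

Request:
{"fn": "servo_tool", "kwargs": {"steps": [{"dx": 0.4,"dy": 0,"dz": -0.35,"rx": 0,"ry": -0.6,"rz": 0,"fingers": 5},{"dx": 0,"dy": 0,"dz": 0,"rx": 0,"ry": 0,"rz": 0,"fingers": 5},{"dx": 0,"dy": 0,"dz": 0,"rx": 0,"ry": 0,"rz": 0,"fingers": 5}]}}

```text
t: 10.97
tool_pos: [0.4143, 0.2161, 0.174]
orientation: [-0.122, 2.137, -2.14]
force: [1.3, 0.3, -1.4]
grip_width: 0.0123
```

```bash
cat >> h.py <<'E'
def held(n):
    "held plate's top points in the tool frame"
    s,p,M,a=pose(); im,d,cam,P=look(n); Q=(P-p)@M
    m=(d>0)&(abs(Q[...,1]-.036)<.007)&(abs(Q[...,0])<.09)&(abs(Q[...,2])<.06)
    m=cv2.morphologyEx(m.astype(np.uint8),cv2.MORPH_OPEN,np.ones((3,3)))>0
    q=Q[m]; print('n',len(q),'top tool-y %.4f x range %s'%(np.median(q[:,1]),np.percentile(q[:,0],[.5,99.5]).round(4)))
    for lo in np.arange(-.06,.06,.01):
        g=q[(q[:,2]>lo)&(q[:,2]<lo+.01)]
        if len(g)>30: print(' z %.3f: x %s n %d'%(lo,np.percentile(g[:,0],[1,99]).round(4),len(g)))
    for lo in np.arange(-.08,.08,.01):
        g=q[(q[:,0]>lo)&(q[:,0]<lo+.01)]
        if len(g)>30: print(' x %.3f: z %s'%(lo,np.percentile(g[:,2],[1,99]).round(4)))
E
python3 - <<'E'
from h import *
T=t2w(-.0315,-.05); go(*T,.16,187.3); held('w8')
E
```

```text
t 10.97 tcp [0.4143 0.2161 0.174 ] alpha 187.9 tilt [ 0.024  0.001 -1.   ] q7 -1.98 grip 0.0123 F [ 1.3  0.3 -1.4]
 now-frame dx -0.13 dy 0.35 dz -0.08 | after-turn dx -0.14 dy 0.35 dz -0.08 | ry 0.11 (-0.6 deg) level rx -0.03 rz -0.23
n 9099 top tool-y 0.0341 x range [-0.0611  0.0454]
 z -0.030: x [-0.061   0.0042] n 1195
 z -0.020: x [-0.061   0.0005] n 2449
 z -0.010: x [-0.061   0.0452] n 2433
 z 0.000: x [-0.061   0.0455] n 2124
 z 0.020: x [0.0124 0.0211] n 129
 z 0.030: x [0.0124 0.0287] n 582
 z 0.040: x [0.0124 0.0301] n 187
 x -0.070: z [-0.0235  0.0083]
 x -0.060: z [-0.0242  0.0088]
 x -0.050: z [-0.0242  0.009 ]
 x -0.040: z [-0.0242  0.0088]
 x -0.030: z [-0.0242  0.0089]
 x -0.020: z [-0.0242  0.0091]
 x -0.010: z [-0.0245  0.0092]
 x -0.000: z [-0.0247 -0.015 ]
 x 0.010: z [0.0264 0.0426]
 x 0.020: z [0.0297 0.0429]
 x 0.040: z [-0.008   0.0085]
```

View pics/w8.png

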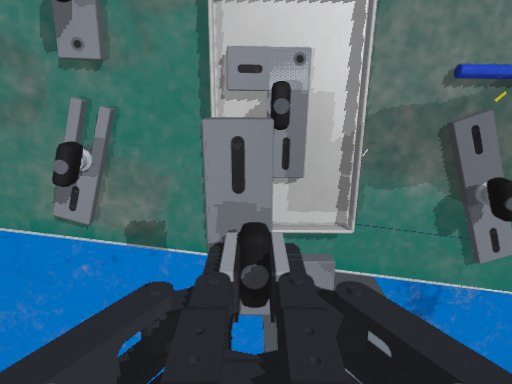

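The second L plate is held with its tail at (238,120) and the wing at (255,265). It hangs squarely 1.2 mm off along the wing, with L1 visible ahead of it.

Run:
```python
from h import *
b=np.radians(187.3); ux=np.array([np.cos(b),np.sin(b)])
T=t2w(-.0317,-.0495)-.0012*ux; print(T); go(*T,.07,187.3)
```

```text
[0.42106355 0.22030583]
t 11.02 tcp [0.4142 0.216  0.174 ] alpha 187.9 tilt [ 0.024  0.    -1.   ] q7 -1.98 grip 0.0124 F [ 0.3 -0.7 -2.7]
 now-frame dx -0.12 dy 2.60 dz -0.09 | after-turn dx -0.18 dy 2.60 dz -0.08 | ry 0.10 (-0.6 deg) level rx -0.03 rz -0.23
```

Request:
{"fn": "servo_tool", "kwargs": {"steps": [{"dx": -0.18,"dy": 0.2,"dz": -0.08,"rx": -0.03,"ry": 0.1,"rz": -0.23,"fingers": 5},{"dx": 0,"dy": 0.5,"dz": 0,"rx": 0,"ry": 0,"rz": 0,"fingers": 5},{"dx": 0,"dy": 0.6,"dz": 0,"rx": 0,"ry": 0,"rz": 0,"fingers": 5},{"dx": 0,"dy": 0.6,"dz": 0,"rx": 0,"ry": 0,"rz": 0,"fingers": 5},{"dx": 0,"dy": 0.4,"dz": 0,"rx": 0,"ry": 0,"rz": 0,"fingers": 5},{"dx": 0,"dy": 0.2,"dz": 0,"rx": 0,"ry": 0,"rz": 0,"fingers": 5},{"dx": 0,"dy": 0,"dz": 0,"rx": 0,"ry": 0,"rz": 0,"fingers": 5}]}}

```text
t: 11.6
tool_pos: [0.4331, 0.2176, 0.0733]
orientation: [-0.104, 2.161, -2.154]
force: [-0.7, 0.0, -1.1]
grip_width: 0.0123
```

Run:
```python
from h import *
go(.4211,.2203,.0465,187.3)
```

```text
t 11.60 tcp [0.4331 0.2176 0.0733] alpha 186.3 tilt [ 0.014  0.004 -1.   ] q7 -1.95 grip 0.0123 F [-0.7  0.  -1.1]
 now-frame dx 0.30 dy 0.67 dz -0.10 | after-turn dx 0.29 dy 0.67 dz -0.11 | ry -0.16 (1.0 deg) level rx 0.02 rz -0.14
```

Request:
{"fn": "servo_tool", "kwargs": {"steps": [{"dx": 0.3,"dy": 0,"dz": -0.1,"rx": 0.02,"ry": -0.16,"rz": -0.14,"fingers": 5},{"dx": 0,"dy": 0.05,"dz": 0,"rx": 0,"ry": 0,"rz": 0,"fingers": 5},{"dx": 0,"dy": 0,"dz": 0,"rx": 0,"ry": 0,"rz": 0,"fingers": 5}]}}

```text
t: 11.85
tool_pos: [0.4219, 0.2196, 0.0722]
orientation: [-0.134, 2.156, -2.156]
force: [-0.1, 0.4, -2.4]
grip_width: 0.0122
```

Run:
```python
from h import *
go(.4211,.2203,.0465,187.3)
```

```text
t 11.85 tcp [0.4219 0.2196 0.0722] alpha 187.2 tilt [ 0.001  0.    -1.   ] q7 -1.95 grip 0.0122 F [-0.1  0.4 -2.4]
 now-frame dx 0.02 dy 0.64 dz -0.02 | after-turn dx 0.02 dy 0.64 dz -0.02 | ry -0.02 (0.1 deg) level rx -0.00 rz -0.01
```

Request:
{"fn": "servo_tool", "kwargs": {"steps": [{"dx": 0.03,"dy": 0.2,"dz": -0.02,"rx": 0,"ry": 0,"rz": 0,"fingers": 5},{"dx": 0.01,"dy": 0.25,"dz": 0,"rx": 0,"ry": 0,"rz": 0,"fingers": 5},{"dx": 0.01,"dy": 0.15,"dz": 0,"rx": 0,"ry": 0,"rz": 0,"fingers": 5},{"dx": 0,"dy": 0.08,"dz": 0,"rx": 0,"ry": 0,"rz": 0,"fingers": 5},{"dx": 0,"dy": 0,"dz": 0,"rx": 0,"ry": 0,"rz": 0,"fingers": 5}]}}

```text
t: 12.27
tool_pos: [0.4214, 0.222, 0.0466]
orientation: [-0.128, 2.157, -2.149]
force: [-0.3, -0.4, 7.3]
grip_width: 0.0125
```

Run:
```python
from h import *
go(.4211,.2203,.046,187.3)
```

```text
t 12.27 tcp [0.4214 0.222  0.0466] alpha 187.2 tilt [ 0.007  0.004 -1.   ] q7 -1.95 grip 0.0125 F [-0.3 -0.4  7.3]
 now-frame dx 0.01 dy 0.01 dz 0.04 | after-turn dx 0.01 dy 0.01 dz 0.04 | ry -0.01 (0.1 deg) level rx 0.03 rz -0.07
```

Request:
{"fn": "servo_tool", "kwargs": {"steps": [{"dx": 0,"dy": 0,"dz": 0,"rx": 0,"ry": 0,"rz": 0,"fingers": 35},{"dx": 0,"dy": 0,"dz": 0,"rx": 0,"ry": 0,"rz": 0,"fingers": 35},{"dx": 0,"dy": 0,"dz": 0,"rx": 0,"ry": 0,"rz": 0,"fingers": 35},{"dx": 0,"dy": -0.5,"dz": 0,"rx": 0,"ry": 0,"rz": 0,"fingers": 35},{"dx": 0,"dy": -0.9,"dz": 0,"rx": 0,"ry": 0,"rz": 0,"fingers": 50},{"dx": 0,"dy": -0.9,"dz": 0,"rx": 0,"ry": 0,"rz": 0,"fingers": 50},{"dx": 0,"dy": -0.9,"dz": 0,"rx": 0,"ry": 0,"rz": 0,"fingers": 50},{"dx": 0,"dy": 0,"dz": 0,"rx": 0,"ry": 0,"rz": 0,"fingers": 50}]}}

```text
t: 12.93
tool_pos: [0.4205, 0.2213, 0.176]
orientation: [-0.134, 2.156, -2.155]
force: [0.2, 0.4, 0.4]
grip_width: 0.0501
```

Run:
```python
from h import *
for g in ((-.0085,.0102),(-.0317,-.0495)):
    w=wing(near=t2w(*g),r=.035,base=.002)
    if w: print(w2t(w[0][:2]).round(4))
go(.43,.007,.18,208); path(.43,.007,208,8)
```

```text
wing n 840 c [0.4819 0.2051 0.0435] rect [481.3 204.6] [34.8 13.8] yaw 8.1 z 0.0455
[-0.0084  0.0095]
wing n 706 c [0.4215 0.2217 0.0434] rect [420.2 221.3] [35.6 13.6] yaw 6.8 z 0.0454
[-0.0328 -0.0491]
t 13.03 tcp [0.4182 0.2201 0.1722] alpha 187.2 tilt [-0.004 -0.003 -1.   ] q7 -1.97 grip 0.0502 F [ 0.  -0.4 -0.1]
 now-frame dx 0.38 dy -0.18 dz 5.32 | after-turn dx 2.24 dy -0.19 dz 4.84 | ry -3.46 (20.8 deg) level rx -0.02 rz 0.04
ry each -0.43 [(0.05, 0.67), (0.08, 0.66), (0.11, 0.66), (0.14, 0.65), (0.17, 0.65), (0.2, 0.64), (0.22, 0.63), (0.25, 0.62)]
```

Both L plates lie where planned, so I'll go to the long bar.

Request:
{"fn": "servo_tool", "kwargs": {"steps": [{"dx": 0.05,"dy": -0.05,"dz": 0.67,"rx": 0,"ry": -0.43,"rz": 0,"fingers": 50},{"dx": 0.08,"dy": -0.05,"dz": 0.66,"rx": 0,"ry": -0.43,"rz": 0,"fingers": 50},{"dx": 0.11,"dy": -0.05,"dz": 0.66,"rx": 0,"ry": -0.43,"rz": 0,"fingers": 50},{"dx": 0.14,"dy": 0,"dz": 0.65,"rx": 0,"ry": -0.43,"rz": 0,"fingers": 50},{"dx": 0.17,"dy": 0,"dz": 0.65,"rx": 0,"ry": -0.43,"rz": 0,"fingers": 50},{"dx": 0.2,"dy": 0,"dz": 0.64,"rx": 0,"ry": -0.43,"rz": 0,"fingers": 50},{"dx": 0.22,"dy": 0,"dz": 0.63,"rx": 0,"ry": -0.43,"rz": 0,"fingers": 50},{"dx": 0.25,"dy": 0,"dz": 0.5,"rx": 0,"ry": -0.43,"rz": 0,"fingers": 50},{"dx": 0,"dy": 0,"dz": 0,"rx": 0,"ry": 0,"rz": 0,"fingers": 50},{"dx": 0,"dy": 0,"dz": 0,"rx": 0,"ry": 0,"rz": 0,"fingers": 50}]}}

```text
t: 13.87
tool_pos: [0.422, 0.0037, 0.1658]
orientation: [-0.538, 1.947, -1.942]
force: [0.6, 0.5, 0.2]
grip_width: 0.0496
```

Run:
```python
from h import *
w,im,d,cam,P=wing(near=(.428,.007),tag='w9')
go(w[0],w[1],.09,w[2]+180)
```

```text
wing n 724 c [0.4329 0.008  0.0411] rect [431.8   7.3] [35.2 13.7] yaw 28.3 z 0.0433
t 13.92 tcp [0.4216 0.0037 0.1658] alpha 209.4 tilt [-0.029 -0.006 -1.   ] q7 -1.22 grip 0.0502 F [-0.2 -0.2 -0.5]
 now-frame dx -0.32 dy 1.88 dz 0.06 | after-turn dx -0.27 dy 1.89 dz 0.04 | ry 0.18 (-1.1 deg) level rx 0.09 rz 0.27
```

Request:
{"fn": "servo_tool", "kwargs": {"steps": [{"dx": -0.28,"dy": 0.2,"dz": 0.04,"rx": 0.09,"ry": 0.18,"rz": 0.27,"fingers": 50},{"dx": 0,"dy": 0.5,"dz": 0,"rx": 0,"ry": 0,"rz": 0,"fingers": 50},{"dx": 0,"dy": 0.6,"dz": 0,"rx": 0,"ry": 0,"rz": 0,"fingers": 50},{"dx": 0,"dy": 0.5,"dz": 0,"rx": 0,"ry": 0,"rz": 0,"fingers": 50},{"dx": 0,"dy": 0.2,"dz": 0,"rx": 0,"ry": 0,"rz": 0,"fingers": 50},{"dx": 0,"dy": 0,"dz": 0,"rx": 0,"ry": 0,"rz": 0,"fingers": 50}]}}

```text
t: 14.42
tool_pos: [0.4329, 0.0157, 0.0803]
orientation: [-0.495, 1.943, -1.937]
force: [0.2, 0.4, 0.4]
grip_width: 0.0503
```

Run:
```python
from h import *
go(.4324,.0077,.044,208.3)
```

```text
t 14.42 tcp [0.4329 0.0157 0.0803] alpha 208.7 tilt [ 0.001  0.003 -1.   ] q7 -1.26 grip 0.0503 F [0.2 0.4 0.4]
 now-frame dx 0.11 dy 0.91 dz 0.17 | after-turn dx 0.11 dy 0.91 dz 0.17 | ry 0.07 (-0.4 deg) level rx 0.02 rz -0.02
```

Request:
{"fn": "servo_tool", "kwargs": {"steps": [{"dx": 0.11,"dy": 0.3,"dz": 0.17,"rx": 0.02,"ry": 0.07,"rz": -0.02,"fingers": 50},{"dx": 0,"dy": 0.3,"dz": 0,"rx": 0,"ry": 0,"rz": 0,"fingers": 50},{"dx": 0,"dy": 0.25,"dz": 0,"rx": 0,"ry": 0,"rz": 0,"fingers": 50},{"dx": 0,"dy": 0.05,"dz": 0,"rx": 0,"ry": 0,"rz": 0,"fingers": 50},{"dx": 0,"dy": 0,"dz": 0,"rx": 0,"ry": 0,"rz": 0,"fingers": 50}]}}

```text
t: 14.83
tool_pos: [0.4335, 0.0122, 0.0443]
orientation: [-0.495, 1.942, -1.938]
force: [-0.8, -0.3, 0.7]
grip_width: 0.0504
```

Run:
```python
from h import *
go(.4324,.0077,.044,208.3)
```

```text
t 14.83 tcp [0.4335 0.0122 0.0443] alpha 208.7 tilt [ 0.001  0.002 -1.   ] q7 -1.27 grip 0.0504 F [-0.8 -0.3  0.7]
 now-frame dx 0.08 dy 0.01 dz 0.09 | after-turn dx 0.08 dy 0.01 dz 0.09 | ry 0.07 (-0.4 deg) level rx 0.02 rz -0.02
```

Request:
{"fn": "servo_tool", "kwargs": {"steps": [{"dx": 0.08,"dy": 0.02,"dz": 0.09,"rx": 0,"ry": 0.07,"rz": 0,"fingers": 50},{"dx": 0,"dy": 0,"dz": 0,"rx": 0,"ry": 0,"rz": 0,"fingers": 5},{"dx": 0,"dy": 0,"dz": 0,"rx": 0,"ry": 0,"rz": 0,"fingers": 5},{"dx": 0,"dy": 0,"dz": 0,"rx": 0,"ry": 0,"rz": 0,"fingers": 5},{"dx": 0,"dy": 0,"dz": 0,"rx": 0,"ry": 0,"rz": 0,"fingers": 5},{"dx": 0,"dy": 0,"dz": 0,"rx": 0,"ry": 0,"rz": 0,"fingers": 5},{"dx": 0,"dy": -0.4,"dz": 0,"rx": 0,"ry": 0,"rz": 0,"fingers": 5},{"dx": 0,"dy": -0.8,"dz": 0,"rx": 0,"ry": 0,"rz": 0,"fingers": 5},{"dx": 0,"dy": -0.9,"dz": 0,"rx": 0,"ry": 0,"rz": 0,"fingers": 5},{"dx": 0,"dy": -0.7,"dz": 0,"rx": 0,"ry": 0,"rz": 0,"fingers": 5}]}}

```text
t: 15.67
tool_pos: [0.4291, 0.0075, 0.1568]
orientation: [-0.501, 1.952, -1.944]
force: [0.4, 0.6, -2.6]
grip_width: 0.0123
```

Run:
```python
from h import *
T=t2w(.0395,-.0205); print(T); go(*T,.16,187.3); path(*T,187.3,6); held('w10')
```

```text
[0.45768522 0.15321535]
t 15.67 tcp [0.4291 0.0075 0.1568] alpha 208.3 tilt [-0.01   0.002 -1.   ] q7 -1.25 grip 0.0123 F [ 0.4  0.6 -2.6]
 now-frame dx -2.36 dy -0.08 dz -2.87 | after-turn dx -1.17 dy -0.08 dz -3.52 | ry 3.50 (-21.0 deg) level rx 0.06 rz 0.08
ry each 0.58 [(-0.39, -0.48), (-0.36, -0.5), (-0.33, -0.52), (-0.3, -0.54), (-0.27, -0.56), (-0.23, -0.57)]
n 10667 top tool-y 0.0356 x range [-0.0682  0.0718]
 z -0.020: x [-0.0679  0.0689] n 1921
 z -0.010: x [-0.0678  0.0713] n 3252
 z 0.000: x [-0.0679  0.0717] n 3417
 z 0.010: x [-0.0678  0.0694] n 2077
 x -0.070: z [-0.0162  0.0169]
 x -0.060: z [-0.0162  0.0171]
 x -0.050: z [-0.0163  0.0168]
 x -0.040: z [-0.0162  0.0168]
 x -0.030: z [-0.0164  0.0169]
 x -0.020: z [-0.0163  0.0168]
 x -0.010: z [-0.0166  0.0168]
 x -0.000: z [-0.0168  0.0168]
 x 0.040: z [-0.0084  0.009 ]
 x 0.050: z [-0.0119  0.0125]
 x 0.060: z [-0.0127  0.0131]
 x 0.070: z [-0.0118  0.013 ]
```

Request:
{"fn": "servo_tool", "kwargs": {"steps": [{"dx": -0.39,"dy": 0,"dz": -0.48,"rx": 0.06,"ry": 0.58,"rz": 0.08,"fingers": 5},{"dx": -0.36,"dy": 0,"dz": -0.5,"rx": 0,"ry": 0.58,"rz": 0,"fingers": 5},{"dx": -0.33,"dy": 0,"dz": -0.52,"rx": 0,"ry": 0.58,"rz": 0,"fingers": 5},{"dx": -0.3,"dy": 0,"dz": -0.54,"rx": 0,"ry": 0.58,"rz": 0,"fingers": 5},{"dx": -0.27,"dy": 0.1,"dz": -0.56,"rx": 0,"ry": 0.58,"rz": 0,"fingers": 5},{"dx": -0.23,"dy": 0.2,"dz": -0.57,"rx": 0,"ry": 0.58,"rz": 0,"fingers": 5},{"dx": 0,"dy": 0.4,"dz": 0,"rx": 0,"ry": 0,"rz": 0,"fingers": 5},{"dx": 0,"dy": 0.4,"dz": 0,"rx": 0,"ry": 0,"rz": 0,"fingers": 5},{"dx": 0,"dy": 0,"dz": 0,"rx": 0,"ry": 0,"rz": 0,"fingers": 5},{"dx": 0,"dy": 0,"dz": 0,"rx": 0,"ry": 0,"rz": 0,"fingers": 5}]}}

```text
t: 16.55
tool_pos: [0.4634, 0.1584, 0.1185]
orientation: [-0.094, 2.161, -2.157]
force: [-0.1, -0.3, -2.9]
grip_width: 0.0128
```

Run:
```python
from h import *
b=np.radians(187.3); ux=np.array([np.cos(b),np.sin(b)])
T=t2w(.0395,-.0205)-.0018*ux; print(T); go(*T,.073,187.3)
```

```text
[0.45947063 0.15344406]
t 16.55 tcp [0.4634 0.1584 0.1185] alpha 186.0 tilt [ 0.018  0.003 -1.   ] q7 -1.81 grip 0.0128 F [-0.1 -0.3 -2.9]
 now-frame dx 0.13 dy 1.14 dz 0.11 | after-turn dx 0.11 dy 1.14 dz 0.11 | ry -0.22 (1.3 deg) level rx 0.01 rz -0.17
```

Request:
{"fn": "servo_tool", "kwargs": {"steps": [{"dx": 0.12,"dy": 0.1,"dz": 0.11,"rx": 0.01,"ry": -0.22,"rz": -0.17,"fingers": 5},{"dx": 0,"dy": 0.4,"dz": 0,"rx": 0,"ry": 0,"rz": 0,"fingers": 5},{"dx": 0,"dy": 0.4,"dz": 0,"rx": 0,"ry": 0,"rz": 0,"fingers": 5},{"dx": 0,"dy": 0.2,"dz": 0,"rx": 0,"ry": 0,"rz": 0,"fingers": 5},{"dx": 0,"dy": 0,"dz": 0,"rx": 0,"ry": 0,"rz": 0,"fingers": 5}]}}

```text
t: 16.97
tool_pos: [0.459, 0.1496, 0.0755]
orientation: [-0.139, 2.154, -2.156]
force: [0.2, 0.1, -2.3]
grip_width: 0.012
```

Run:
```python
from h import *
go(.4595,.1534,.048,187.3)
```

```text
t 16.97 tcp [0.459  0.1496 0.0755] alpha 187.4 tilt [-0.    -0.001 -1.   ] q7 -1.77 grip 0.0120 F [ 0.2  0.1 -2.3]
 now-frame dx -0.02 dy 0.69 dz -0.09 | after-turn dx -0.02 dy 0.69 dz -0.09 | ry 0.01 (-0.1 deg) level rx -0.01 rz 0.00
```

Request:
{"fn": "servo_tool", "kwargs": {"steps": [{"dx": -0.02,"dy": 0.0,"dz": -0.09,"rx": 0,"ry": 0,"rz": 0,"fingers": 5},{"dx": 0,"dy": 0.0,"dz": 0,"rx": 0,"ry": 0,"rz": 0,"fingers": 5},{"dx": 0,"dy": 0.25,"dz": 0,"rx": 0,"ry": 0,"rz": 0,"fingers": 5},{"dx": 0,"dy": 0.25,"dz": 0,"rx": 0,"ry": 0,"rz": 0,"fingers": 5},{"dx": 0,"dy": 0.15,"dz": 0,"rx": 0,"ry": 0,"rz": 0,"fingers": 5},{"dx": 0,"dy": 0.08,"dz": 0,"rx": 0,"ry": 0,"rz": 0,"fingers": 5},{"dx": 0,"dy": 0,"dz": 0,"rx": 0,"ry": 0,"rz": 0,"fingers": 5}]}}

```text
t: 17.55
tool_pos: [0.4616, 0.153, 0.0481]
orientation: [-0.132, 2.154, -2.153]
force: [-1.0, -0.0, 7.6]
grip_width: 0.0122
```

Run:
```python
from h import *
go(.4595,.1534,.048,187.3)
```

```text
t 17.55 tcp [0.4616 0.153  0.0481] alpha 187.3 tilt [ 0.005  0.001 -1.   ] q7 -1.77 grip 0.0122 F [-1.  -0.   7.6]
 now-frame dx 0.05 dy 0.00 dz -0.02 | after-turn dx 0.05 dy 0.00 dz -0.02 | ry -0.00 (0.0 deg) level rx 0.00 rz -0.04
```

Request:
{"fn": "servo_tool", "kwargs": {"steps": [{"dx": 0,"dy": 0,"dz": 0,"rx": 0,"ry": 0,"rz": 0,"fingers": 35},{"dx": 0,"dy": 0,"dz": 0,"rx": 0,"ry": 0,"rz": 0,"fingers": 35},{"dx": 0,"dy": 0,"dz": 0,"rx": 0,"ry": 0,"rz": 0,"fingers": 35},{"dx": 0,"dy": -0.5,"dz": 0,"rx": 0,"ry": 0,"rz": 0,"fingers": 35},{"dx": 0,"dy": -0.9,"dz": 0,"rx": 0,"ry": 0,"rz": 0,"fingers": 50},{"dx": 0,"dy": -0.9,"dz": 0,"rx": 0,"ry": 0,"rz": 0,"fingers": 50},{"dx": 0,"dy": -0.9,"dz": 0,"rx": 0,"ry": 0,"rz": 0,"fingers": 50},{"dx": 0,"dy": 0,"dz": 0,"rx": 0,"ry": 0,"rz": 0,"fingers": 50}]}}

```text
t: 18.22
tool_pos: [0.4606, 0.153, 0.1775]
orientation: [-0.141, 2.155, -2.158]
force: [0.9, 0.2, 0.4]
grip_width: 0.0502
```

Run:
```python
from h import *
look('w11')
for g in ((-.0085,.0102),(-.0317,-.0495),(.0395,-.0205)):
    w=wing(near=t2w(*g),r=.03,base=.002)
    if w: print(w2t(w[0][:2]).round(4))
go(.545,.373,.18,187); path(.545,.373,187,8)
```

```text
wing n 794 c [0.4827 0.2037 0.0432] rect [481.2 204.5] [36.3 14.3] yaw 7.5 z 0.0454
[-0.0084  0.0093]
wing n 693 c [0.4225 0.2202 0.043 ] rect [421.1 221.3] [34.4 14.3] yaw 7.1 z 0.0455
[-0.0326 -0.0481]
wing n 711 c [0.4611 0.1527 0.0434] rect [459.2 152.5] [36.1 13. ] yaw 7.7 z 0.0455
[ 0.0404 -0.0191]
t 18.42 tcp [0.4565 0.1516 0.1716] alpha 187.4 tilt [-0.013 -0.006 -1.   ] q7 -1.79 grip 0.0503 F [-1.1 -0.6 -0.7]
 now-frame dx -2.90 dy -0.27 dz -5.20 | after-turn dx -2.87 dy -0.21 dz -5.22 | ry 0.06 (-0.4 deg) level rx -0.04 rz 0.13
ry each 0.01 [(-0.36, -0.65), (-0.36, -0.65), (-0.36, -0.65), (-0.36, -0.65), (-0.36, -0.65), (-0.36, -0.65), (-0.36, -0.65), (-0.36, -0.65)]
```

View pics/w11.png

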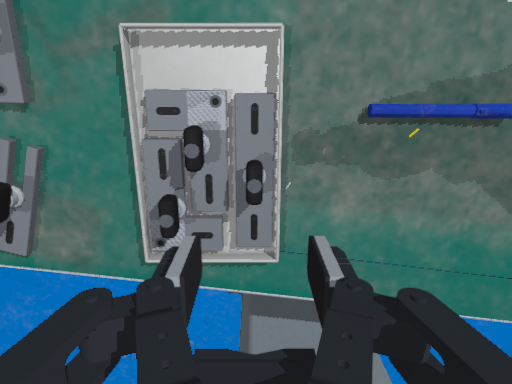

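Three plates lie flat, and the far end of the tray (rows 30-88) is free for the short bar. I'll go there next.

Request:
{"fn": "servo_tool", "kwargs": {"steps": [{"dx": -0.36,"dy": -0.05,"dz": -0.65,"rx": -0.04,"ry": 0.06,"rz": 0.13,"fingers": 50},{"dx": -0.36,"dy": -0.05,"dz": -0.65,"rx": 0,"ry": 0,"rz": 0,"fingers": 50},{"dx": -0.36,"dy": -0.05,"dz": -0.65,"rx": 0,"ry": 0,"rz": 0,"fingers": 50},{"dx": -0.36,"dy": 0,"dz": -0.65,"rx": 0,"ry": 0,"rz": 0,"fingers": 50},{"dx": -0.36,"dy": 0,"dz": -0.65,"rx": 0,"ry": 0,"rz": 0,"fingers": 50},{"dx": -0.36,"dy": 0,"dz": -0.65,"rx": 0,"ry": 0,"rz": 0,"fingers": 50},{"dx": -0.36,"dy": 0,"dz": -0.65,"rx": 0,"ry": 0,"rz": 0,"fingers": 50},{"dx": -0.3,"dy": 0,"dz": -0.55,"rx": 0,"ry": 0,"rz": 0,"fingers": 50},{"dx": 0,"dy": 0,"dz": 0,"rx": 0,"ry": 0,"rz": 0,"fingers": 50},{"dx": 0,"dy": 0,"dz": 0,"rx": 0,"ry": 0,"rz": 0,"fingers": 50}]}}

```text
t: 19.25
tool_pos: [0.5354, 0.3688, 0.1506]
orientation: [-0.168, 2.155, -2.202]
force: [-1.0, -0.6, -1.0]
grip_width: 0.0497
```

Run:
```python
from h import *
w,im,d,cam,P=wing(near=(.545,.373),tag='w12')
go(w[0],w[1],.09,w[2]+180)
```

```text
wing n 804 c [0.5508 0.3753 0.0412] rect [549.2 374.8] [36.1 13.3] yaw 5.7 z 0.0433
t 19.30 tcp [0.535  0.3692 0.1504] alpha 186.7 tilt [-0.036 -0.023 -0.999] q7 -2.05 grip 0.0497 F [-0.6  1.6 -0.9]
 now-frame dx -0.43 dy 1.49 dz -0.12 | after-turn dx -0.37 dy 1.51 dz -0.10 | ry 0.16 (-1.0 deg) level rx -0.17 rz 0.37
```

Request:
{"fn": "servo_tool", "kwargs": {"steps": [{"dx": -0.38,"dy": 0.1,"dz": -0.11,"rx": -0.17,"ry": 0.16,"rz": 0.37,"fingers": 50},{"dx": 0,"dy": 0.5,"dz": 0,"rx": 0,"ry": 0,"rz": 0,"fingers": 50},{"dx": 0,"dy": 0.5,"dz": 0,"rx": 0,"ry": 0,"rz": 0,"fingers": 50},{"dx": 0,"dy": 0.4,"dz": 0,"rx": 0,"ry": 0,"rz": 0,"fingers": 50},{"dx": 0,"dy": 0.1,"dz": 0,"rx": 0,"ry": 0,"rz": 0,"fingers": 50},{"dx": 0,"dy": 0,"dz": 0,"rx": 0,"ry": 0,"rz": 0,"fingers": 50}]}}

```text
t: 19.8
tool_pos: [0.5461, 0.3648, 0.0783]
orientation: [-0.11, 2.167, -2.189]
force: [-0.5, 0.4, 0.3]
grip_width: 0.05
```

Run:
```python
from h import *
go(.55,.375,.044,185.7)
```

```text
t 19.80 tcp [0.5461 0.3648 0.0783] alpha 185.3 tilt [-0.008 -0.011 -1.   ] q7 -2.05 grip 0.0500 F [-0.5  0.4  0.3]
 now-frame dx -0.13 dy 0.85 dz -0.25 | after-turn dx -0.12 dy 0.86 dz -0.24 | ry -0.06 (0.4 deg) level rx -0.09 rz 0.08
```

Request:
{"fn": "servo_tool", "kwargs": {"steps": [{"dx": -0.13,"dy": 0.2,"dz": -0.25,"rx": -0.09,"ry": -0.06,"rz": 0.08,"fingers": 50},{"dx": 0,"dy": 0.3,"dz": 0,"rx": 0,"ry": 0,"rz": 0,"fingers": 50},{"dx": 0,"dy": 0.25,"dz": 0,"rx": 0,"ry": 0,"rz": 0,"fingers": 50},{"dx": 0,"dy": 0.1,"dz": 0,"rx": 0,"ry": 0,"rz": 0,"fingers": 50},{"dx": 0,"dy": 0,"dz": 0,"rx": 0,"ry": 0,"rz": 0,"fingers": 50}]}}

```text
t: 20.22
tool_pos: [0.5514, 0.3743, 0.0424]
orientation: [-0.104, 2.171, -2.17]
force: [-0.1, -0.0, 0.6]
grip_width: 0.0497
```

Run:
```python
from h import *
go(.55,.375,.044,185.7)
```

```text
t 20.22 tcp [0.5514 0.3743 0.0424] alpha 185.6 tilt [ 0.002  0.001 -1.   ] q7 -2.04 grip 0.0497 F [-0.1 -0.   0.6]
 now-frame dx 0.03 dy -0.04 dz -0.02 | after-turn dx 0.03 dy -0.04 dz -0.02 | ry -0.02 (0.1 deg) level rx 0.00 rz -0.02
```

Request:
{"fn": "servo_tool", "kwargs": {"steps": [{"dx": 0.03,"dy": -0.04,"dz": -0.02,"rx": 0,"ry": 0,"rz": 0,"fingers": 50},{"dx": 0,"dy": 0,"dz": 0,"rx": 0,"ry": 0,"rz": 0,"fingers": 5},{"dx": 0,"dy": 0,"dz": 0,"rx": 0,"ry": 0,"rz": 0,"fingers": 5},{"dx": 0,"dy": 0,"dz": 0,"rx": 0,"ry": 0,"rz": 0,"fingers": 5},{"dx": 0,"dy": 0,"dz": 0,"rx": 0,"ry": 0,"rz": 0,"fingers": 5},{"dx": 0,"dy": 0,"dz": 0,"rx": 0,"ry": 0,"rz": 0,"fingers": 5},{"dx": 0,"dy": -0.4,"dz": 0,"rx": 0,"ry": 0,"rz": 0,"fingers": 5},{"dx": 0,"dy": -0.8,"dz": 0,"rx": 0,"ry": 0,"rz": 0,"fingers": 5},{"dx": 0,"dy": -0.9,"dz": 0,"rx": 0,"ry": 0,"rz": 0,"fingers": 5},{"dx": 0,"dy": -0.8,"dz": 0,"rx": 0,"ry": 0,"rz": 0,"fingers": 5}]}}

```text
t: 21.05
tool_pos: [0.5448, 0.372, 0.1562]
orientation: [-0.121, 2.167, -2.187]
force: [0.2, -0.1, -0.5]
grip_width: 0.0125
```

Run:
```python
from h import *
T=t2w(0,.078); print(T); go(*T,.15,277.3); path(*T,277.3,16); held('w13')
```

```text
[0.55036777 0.20491104]
t 21.05 tcp [0.5448 0.372  0.1562] alpha 185.6 tilt [-0.012 -0.01  -1.   ] q7 -2.06 grip 0.0125 F [ 0.2 -0.1 -0.5]
 now-frame dx 0.27 dy 0.19 dz 4.17 | after-turn dx 4.16 dy 0.15 dz -0.39 | ry -15.28 (91.7 deg) level rx -0.08 rz 0.13
ry each -0.96 [(0.02, 0.26), (0.04, 0.26), (0.07, 0.25), (0.09, 0.24), (0.12, 0.23), (0.14, 0.22), (0.16, 0.21), (0.18, 0.19), (0.2, 0.17), (0.21, 0.15), (0.23, 0.13), (0.24, 0.1), (0.25, 0.08), (0.26, 0.05), (0.26, 0.03), (0.26, 0.0)]
n 7387 top tool-y 0.0347 x range [-0.0535  0.0552]
 z -0.020: x [-0.0535  0.0537] n 1388
 z -0.010: x [-0.0535  0.0548] n 2306
 z 0.000: x [-0.0535  0.055 ] n 2205
 z 0.010: x [-0.0535  0.054 ] n 1488
 x -0.060: z [-0.0161  0.0166]
 x -0.050: z [-0.0163  0.0167]
 x -0.040: z [-0.0165  0.0167]
 x -0.030: z [-0.0164  0.0168]
 x -0.020: z [-0.0162  0.0167]
 x -0.010: z [-0.0166  0.017 ]
 x 0.030: z [-0.0078  0.0083]
 x 0.040: z [-0.0084  0.0089]
 x 0.050: z [-0.0119  0.0124]
```

Request:
{"fn": "servo_tool", "kwargs": {"steps": [{"dx": 0.02,"dy": 0,"dz": 0.26,"rx": -0.08,"ry": -0.96,"rz": 0.13,"fingers": 5},{"dx": 0.04,"dy": 0,"dz": 0.26,"rx": 0,"ry": -0.96,"rz": 0,"fingers": 5},{"dx": 0.07,"dy": 0,"dz": 0.25,"rx": 0,"ry": -0.96,"rz": 0,"fingers": 5},{"dx": 0.09,"dy": 0,"dz": 0.24,"rx": 0,"ry": -0.96,"rz": 0,"fingers": 5},{"dx": 0.12,"dy": 0,"dz": 0.23,"rx": 0,"ry": -0.96,"rz": 0,"fingers": 5},{"dx": 0.14,"dy": 0,"dz": 0.22,"rx": 0,"ry": -0.96,"rz": 0,"fingers": 5},{"dx": 0.16,"dy": 0,"dz": 0.21,"rx": 0,"ry": -0.96,"rz": 0,"fingers": 5},{"dx": 0.18,"dy": 0,"dz": 0.19,"rx": 0,"ry": -0.96,"rz": 0,"fingers": 5},{"dx": 0.2,"dy": 0,"dz": 0.17,"rx": 0,"ry": -0.96,"rz": 0,"fingers": 5},{"dx": 0.21,"dy": 0,"dz": 0.15,"rx": 0,"ry": -0.96,"rz": 0,"fingers": 5}]}}

```text
t: 21.93
tool_pos: [0.5552, 0.2713, 0.1672]
orientation: [-0.956, 1.503, -1.498]
force: [1.2, -0.1, -1.6]
grip_width: 0.0122
```

Request:
{"fn": "servo_tool", "kwargs": {"steps": [{"dx": 0.23,"dy": 0,"dz": 0.13,"rx": 0,"ry": -0.96,"rz": 0,"fingers": 5},{"dx": 0.24,"dy": 0,"dz": 0.1,"rx": 0,"ry": -0.96,"rz": 0,"fingers": 5},{"dx": 0.25,"dy": 0,"dz": 0.08,"rx": 0,"ry": -0.96,"rz": 0,"fingers": 5},{"dx": 0.26,"dy": 0,"dz": 0.05,"rx": 0,"ry": -0.96,"rz": 0,"fingers": 5},{"dx": 0.26,"dy": 0,"dz": 0.03,"rx": 0,"ry": -0.96,"rz": 0,"fingers": 5},{"dx": 0.26,"dy": 0,"dz": 0,"rx": 0,"ry": -0.9,"rz": 0,"fingers": 5},{"dx": 0,"dy": 0,"dz": 0,"rx": 0,"ry": 0,"rz": 0,"fingers": 5},{"dx": 0,"dy": 0,"dz": 0,"rx": 0,"ry": 0,"rz": 0,"fingers": 5}]}}

```text
t: 22.6
tool_pos: [0.5612, 0.1993, 0.1643]
orientation: [-1.277, 1.048, -1.057]
force: [-0.4, -0.7, -0.5]
grip_width: 0.0124
```

Run:
```python
from h import *
b=np.radians(277.3); ux=np.array([np.cos(b),np.sin(b)])
T=t2w(0,.0785)-.0008*ux; print(T); go(*T,.075,277.3)
```

```text
[0.55076206 0.20576809]
t 22.60 tcp [0.5612 0.1993 0.1643] alpha 281.8 tilt [ 0.018  0.013 -1.   ] q7 -0.53 grip 0.0124 F [-0.4 -0.7 -0.5]
 now-frame dx -0.19 dy 2.23 dz -0.27 | after-turn dx -0.19 dy 2.23 dz -0.24 | ry 0.76 (-4.5 deg) level rx -0.20 rz -0.09
```

Request:
{"fn": "servo_tool", "kwargs": {"steps": [{"dx": -0.2,"dy": 0,"dz": -0.25,"rx": -0.2,"ry": 0.76,"rz": -0.09,"fingers": 5},{"dx": 0,"dy": 0.4,"dz": 0,"rx": 0,"ry": 0,"rz": 0,"fingers": 5},{"dx": 0,"dy": 0.5,"dz": 0,"rx": 0,"ry": 0,"rz": 0,"fingers": 5},{"dx": 0,"dy": 0.5,"dz": 0,"rx": 0,"ry": 0,"rz": 0,"fingers": 5},{"dx": 0,"dy": 0.4,"dz": 0,"rx": 0,"ry": 0,"rz": 0,"fingers": 5},{"dx": 0,"dy": 0.15,"dz": 0,"rx": 0,"ry": 0,"rz": 0,"fingers": 5},{"dx": 0,"dy": 0,"dz": 0,"rx": 0,"ry": 0,"rz": 0,"fingers": 5}]}}

```text
t: 23.18
tool_pos: [0.5511, 0.2123, 0.0854]
orientation: [-1.251, 1.126, -1.127]
force: [-0.7, 0.7, -1.0]
grip_width: 0.0126
```

Run:
```python
from h import *
go(.5508,.2058,.047,277.3)
```

```text
t 23.18 tcp [0.5511 0.2123 0.0854] alpha 276.3 tilt [ 0.005  0.006 -1.   ] q7 -0.69 grip 0.0126 F [-0.7  0.7 -1. ]
 now-frame dx 0.16 dy 0.96 dz -0.03 | after-turn dx 0.16 dy 0.96 dz -0.03 | ry -0.17 (1.0 deg) level rx -0.06 rz -0.05
```

Request:
{"fn": "servo_tool", "kwargs": {"steps": [{"dx": 0.16,"dy": 0.1,"dz": -0.03,"rx": -0.06,"ry": -0.17,"rz": -0.05,"fingers": 5},{"dx": 0,"dy": 0.2,"dz": 0,"rx": 0,"ry": 0,"rz": 0,"fingers": 5},{"dx": 0,"dy": 0,"dz": 0,"rx": 0,"ry": 0,"rz": 0,"fingers": 5},{"dx": 0,"dy": 0,"dz": 0,"rx": 0,"ry": 0,"rz": 0,"fingers": 5}]}}

```text
t: 23.52
tool_pos: [0.5517, 0.2072, 0.0742]
orientation: [-1.265, 1.112, -1.115]
force: [0.7, -0.4, -0.6]
grip_width: 0.012
```

Run:
```python
from h import *
go(.5508,.2058,.047,277.3)
im,d,cam,P=look('w14')
```

```text
t 23.52 tcp [0.5517 0.2072 0.0742] alpha 277.4 tilt [ 0.002  0.001 -1.   ] q7 -0.68 grip 0.0120 F [ 0.7 -0.4 -0.6]
 now-frame dx 0.03 dy 0.68 dz -0.03 | after-turn dx 0.03 dy 0.68 dz -0.03 | ry 0.01 (-0.1 deg) level rx -0.02 rz -0.00
```

View pics/w14.png

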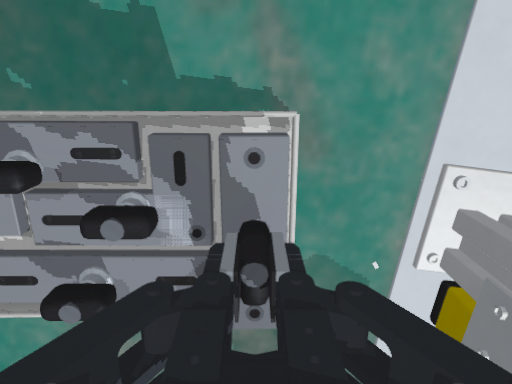

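The short bar hangs over the free end between L1's foot (col 212) and the end rim (col 293). The post stays clear at the right. I'll lower it.

Request:
{"fn": "servo_tool", "kwargs": {"steps": [{"dx": 0.03,"dy": 0.2,"dz": -0.03,"rx": 0,"ry": 0,"rz": 0,"fingers": 5},{"dx": 0,"dy": 0.25,"dz": 0,"rx": 0,"ry": 0,"rz": 0,"fingers": 5},{"dx": 0,"dy": 0.18,"dz": 0,"rx": 0,"ry": 0,"rz": 0,"fingers": 5},{"dx": 0,"dy": 0.08,"dz": 0,"rx": 0,"ry": 0,"rz": 0,"fingers": 5},{"dx": 0,"dy": 0,"dz": 0,"rx": 0,"ry": 0,"rz": 0,"fingers": 5}]}}

```text
t: 23.98
tool_pos: [0.5526, 0.2063, 0.0472]
orientation: [-1.261, 1.11, -1.118]
force: [-0.8, 0.4, 4.7]
grip_width: 0.0124
```

Run:
```python
from h import *
go(.5508,.2058,.047,277.3)
```

```text
t 23.98 tcp [0.5526 0.2063 0.0472] alpha 277.3 tilt [ 0.007  0.001 -1.   ] q7 -0.70 grip 0.0124 F [-0.8  0.4  4.7]
 now-frame dx 0.01 dy 0.00 dz -0.05 | after-turn dx 0.01 dy 0.00 dz -0.05 | ry -0.00 (0.0 deg) level rx -0.07 rz -0.00
```

Request:
{"fn": "servo_tool", "kwargs": {"steps": [{"dx": 0,"dy": 0,"dz": 0,"rx": 0,"ry": 0,"rz": 0,"fingers": 35},{"dx": 0,"dy": 0,"dz": 0,"rx": 0,"ry": 0,"rz": 0,"fingers": 35},{"dx": 0,"dy": 0,"dz": 0,"rx": 0,"ry": 0,"rz": 0,"fingers": 35},{"dx": 0,"dy": -0.5,"dz": 0,"rx": 0,"ry": 0,"rz": 0,"fingers": 35},{"dx": 0,"dy": -0.9,"dz": 0,"rx": 0,"ry": 0,"rz": 0,"fingers": 35},{"dx": 0,"dy": -0.9,"dz": 0,"rx": 0,"ry": 0,"rz": 0,"fingers": 35},{"dx": 0.2,"dy": -0.9,"dz": -0.4,"rx": 0,"ry": 0,"rz": 0,"fingers": 35},{"dx": 0.5,"dy": -0.8,"dz": -0.4,"rx": 0,"ry": 0,"rz": 0,"fingers": 35},{"dx": 0.5,"dy": -0.3,"dz": -0.5,"rx": 0,"ry": 0,"rz": 0,"fingers": 35},{"dx": 0,"dy": 0,"dz": 0,"rx": 0,"ry": 0,"rz": 0,"fingers": 35}]}}

```text
t: 24.82
tool_pos: [0.5046, 0.1524, 0.2215]
orientation: [-1.268, 1.111, -1.113]
force: [-0.0, -0.7, -1.0]
grip_width: 0.035
```

Run:
```python
from h import *
im,d,cam,P=look('w15'); go(.5,.1,.2,277.3)
for g in ((-.0085,.0095),(-.0326,-.0485),(.0404,-.019),(0,.0785)):
    T=t2w(*g); w=wing(near=T,r=.03,base=.002)
    if w: print(w2t(w[0][:2]).round(4))
    m=(d>0)&(np.hypot(P[...,0]-T[0],P[...,1]-T[1])<.03)&(abs(P[...,2]-.012)<.004)
    q=P[m]
    if len(q)>50:
        c=np.linalg.lstsq(np.c_[q[:,:2]-T,np.ones(len(q))],q[:,2],rcond=None)[0]; print('  plate top z %.4f slope %.3f n %d'%(c[2],np.hypot(*c[:2]),len(q)))
imt,dt=viewer.get_image('top'); Q=cloud('top',dt)
f=np.load('top0.npz')
for nm,p in (('mirror',(.632,-.123)),('fork',(.408,.366))):
    for nn,(D,R) in (('0',(f['d'],cloud('top',f['d']))),('now',(dt,Q))):
        m=(D>0)&(np.hypot(R[...,0]-p[0],R[...,1]-p[1])<.04)&(R[...,2]>.03)&(R[...,2]<.06); print(nm,nn,m.sum(),R[m].mean(0).round(4))
```

```text
t 24.87 tcp [0.5068 0.1548 0.2215] alpha 277.6 tilt [ 0.005  0.003 -1.   ] q7 -0.51 grip 0.0350 F [0.7 0.4 1.1]
 now-frame dx 1.34 dy 0.53 dz -0.35 | after-turn dx 1.34 dy 0.54 dz -0.34 | ry 0.05 (-0.3 deg) level rx -0.05 rz -0.02
wing n 614 c [0.482  0.2055 0.0434] rect [481.8 204.9] [34.9 14.1] yaw 7.3 z 0.0456
[-0.0087  0.01  ]
  plate top z 0.0126 slope 0.001 n 1903
wing n 676 c [0.4212 0.2216 0.0433] rect [420.2 221.4] [36.2 13.3] yaw 7.7 z 0.0455
[-0.0329 -0.049 ]
  plate top z 0.0126 slope 0.005 n 2081
wing n 557 c [0.4601 0.1544 0.0432] rect [459.6 153.1] [35.5 14.2] yaw 7.0 z 0.0455
[ 0.0398 -0.0186]
  plate top z 0.0125 slope 0.008 n 1370
wing n 607 c [0.5526 0.2053 0.0434] rect [553.4 204.9] [14.1 35.7] yaw 96.7 z 0.0456
[0.0004 0.081 ]
  plate top z 0.0126 slope 0.001 n 1543
mirror 0 42 [ 0.6318 -0.122   0.0396]
mirror now 42 [ 0.6315 -0.1219  0.041 ]
fork 0 48 [0.4091 0.3664 0.0407]
fork now 46 [0.409  0.3668 0.0403]
```

View pics/w15.png

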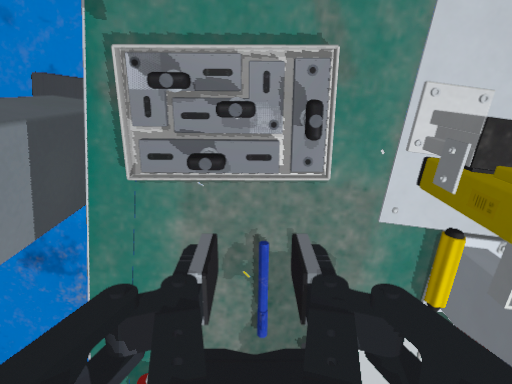

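All four plates lie flat and side by side in the tray: the L plates hook in hook, the long bar at (210,155) and the short bar at (313,115). The plate tops are level at 12.6 mm (12 mm expected). The look-alikes have not moved and the gripper is well clear, so I'm handing in.

```bash
python3 -c "
from h import *
s=state(); print(s['t'],max(abs(np.array(s['dq'])))); print(order.close_job())"
```

```text
25.1167 0.005874954222255882
the job is handed in; nothing more can be done
None
```

All four stop plates are in the tray and the job is handed in at 25.1 s of the 109 s allowed. No verdict was reported.

- **Placement:** the two L plates lie hook in hook, the long bar is beside them and the short bar is across the far end. Each wing screw is within about 3 mm of its planned spot. The short bar is the furthest off, sitting about 2.5 mm nearer the end rim than planned.
- **Flatness:** the plate tops measured 12.5–12.6 mm high with slopes of 0.008 rad or less, against 12 mm expected and a limit of 0.06 rad.
- **Look-alikes:** the mirror L and the forked plate measured within 1 mm of their starting places in the top camera.
- **Robot:** the gripper was open and clear above the tray at hand-in. The highest contact force I read was about 8 N.

One check disagreed slightly. Wing tops read about 1.4 mm higher in the depth image than nominal, both on the table and in the tray, so I took it as camera bias.

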